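Hang the eye bar on the weighing scale's snap hook

ROBOT

A 7-joint arm with a two-finger parallel gripper is mounted at the origin on the work surface. World frame = base frame: x ahead of the robot, y to its left, z up, the work surface at z = 0. Lengths are in mm, angles in rad, forces in N, time in s.
With the tool pointing down it reaches from about 425 to 875 mm from the base axis. Payload 4.7 kg.
Tool frame: the origin (TCP) lies midway between the tips of the shut fingers; the grasp point (between the pads) lies 19 mm behind it (ctrl.pinch_z is the z of the grasp point in the tool frame, in mm); z points along the fingers, y is the direction in which the jaws open and shut (so a half turn about z gives the same grasp; the last joint's range is limited). The gripper opens to 87 mm and grips with 3 to 60 N. Pads are 19 mm wide; open, the fingers measure 117 mm over their backs; the gripper's body (75 mm by 190 mm) begins 51 mm behind the grasp point.
Start: joints at [1.181, 0.321, -0.07, 1.45, 0.023, 1.371, -0.057], TCP at [255.377, -597.754, 201.687] pointing down, gripper open.
Joint ranges: [-2.86, 2.86], [-0.3, 2.09], [-1.38, 1.24], [0.06, 2.45], [-1.56, 4.7], [0.09, 2.05], [-2.69, 2.69]. Speed limits (rad/s): [2.57, 2.57, 3.14, 3.14, 3.14, 3.14, 3.14].

INTERFACE

Orientations are given as [roll, pitch, yaw] about the fixed x, y, z axes, in that order (R = Rz(yaw) Ry(pitch) Rx(roll)).
In Python, from rig import telemetry, imaging, ctrl gives the robot as it stands. The module is installed in compiled form; this text tells all that it offers.
- The arm moves only by the tool play_rows, never from a script. Its argument "deltas" is a list of rows, each an object of numbers: "x", "y", "z": the shift along the tool's x, y, z in mm; "rx", "ry", "rz": the turn, a rotation vector about the tool's x, y, z in rad. In form: [{"x": .., "y": .., "z": .., "rx": .., "ry": .., "rz": ..}, ...]. A call has 1 to 20 rows; each row shifts and turns the commanded pose from where the row before left it, along the tool's axes as they then stand; what a row does not reach is not made up. A row lasts 1/10 s, in which the tool goes at most 50 mm and 8.59 degrees, less where a joint would pass 70% of its speed; a pose out of reach is approached as far as the arm can. A call with a gripper value outside its range is refused whole. "fingers" is the finger opening in mm, from 0 to 87, set as the call begins (left out, the last holds). The fingers move at their own pace and stop on an object; the grip force is fixed at half the most. Time passes only in rows, so rows that do not move let the fingers close. It gives the time, the measured TCP pose, the force and the opening at its end, in the units of the state.
- telemetry.get_obs(): the state, without advancing time (a new reading comes with each control period).
- imaging.camera(name): name is "side" or "top"; returns (picture, depth): 400x640x3 uint8, red, green, blue; 400x640 float32, mm along the optical axis (not along the pixel's ray), 0 where there is no reading.
- imaging.get_calibration(name): a dict with "fx", "fy", "cx", "cy" (pixels), "pose" (4x4, takes a point from camera to world coordinates). Camera axes: x right, y down, z forward; pixel columns grow to the right and rows downward; lengths in mm; the calibration is good to about 2 mm. A picture is of the moment at which its call begins. get_calibration takes no time and is no camera call.
- ctrl.sign_off(): hands the job in, once; it reports no verdict.
The state is a dict: "time_s": time; "q": joint angles; "dq": joint speeds; "joint_torque": joint torques, N m; "tcp_pos": TCP position; "ee_rot": TCP orientation; "force": force on the tool from outside, world axes, zero at the start; "wrist_torque": the same for the moment, N m; "gripper_width": opening from 0.0 (shut) to 1.0 (fully open).
Only numpy, scipy, OpenCV 4.12 (cv2) and the standard library are available. Lean on these libraries where they do the work, as an engineer would, in place of code of your own. Each camera call takes 0.05 s, during which the arm holds its last target.

TASK

Weigh the steel eye bar: pick it up and push its eye against the sprung gate of the scale's snap hook until it snaps inside and the gate shuts behind it, then let go so that the bar hangs from the hook, and wait until its swing has nearly died away. Be gentle with the scale: its sprung carriage must never be driven down to its bottom stop. Leave the other things on the bench where they are.

Things in the scene. Friction and masses are not known exactly. Their poses are not given: they have to be found in the camera images.
- eye_bar: Loose steel tie-bar end, about 0.3 kg, 127 mm long: shank 80 long x 18 wide x 22 tall as it lies, and a closed round eye at one end (rod 9 thick, hole 36, outside 54, its plane level and 11 above the underside). Grip it hard across the 18 mm. Origin: centre of the shank's underside; +x runs along the shank to the eye. (The other bar ends in an open fork.)
- eye (a point): Centre of the eye's hole, at (62, 0, 11) mm in eye_bar's frame.
- crown (a point): Middle of the rod at the eye's far end, at (84.5, 0, 11) mm in eye_bar's frame. It must go inside the hook: bar level or pitched, shank on the nose's outer (-x) side pointing away from the column, nose up through the hole, crown pressed down on the gate just inside the nose. Let go, the bar then swings down and hangs below the basket.
- scale: Fixed bench scale: base plate 10 thick, grey column 375 tall, its middle at (115, 110) mm. Origin on the bench straight under the middle of the snap hook's basket; -x, the hook's nose side, faces roughly to the robot. The hook's carriage is clamped to the column at a height that differs each time and is not reported: find it by touch or sight. Basket floor 185 to 245 mm above the bench, unloaded.
- under_nose (a point): On the bench under the nose, at (-24, 0, 0) mm of the scale. The steel snap hook above: a J of 12 mm round bar in the scale's plane y = 0. In the scale's x and heights over its basket floor (mm): nose x = -24 (inner face -18), top at 52; inside 36 wide to the spine's inner face x = 18; spine up to 90, then an arm back to the column. Nothing stands over the mouth.
- gate (a joint): Gate angle, rad: 0 shut, at most 0.95. An 8 mm rod hinged at the spine (x 20, 60 over the basket floor), sloping to its tip at the nose (x -17, 50 over it), sprung shut; the tip swings down and in. Starts at 1.5 N, lets the crown past at 4 to 7 N and about 0.6 rad if the crown keeps close to the nose, then snaps to 0 above it. It stays 0 if the crown sits on the nose.
- carriage (a joint): How far carriage and hook have sunk, m: 0 unloaded, bottom stop 0.045 (about 11 N); keep it under 0.042. Spring 250 N/m, damped: 5 N sinks it about 20 mm, and the hook springs back up when the gate lets the crown in.
- fork_bar: Bystander: loose bar with the same 80 mm shank but an open two-pronged fork instead of an eye. Origin: centre of the shank's underside.
- pin_a: Bystander: dark steel pin standing upright, 32 mm diameter, 60 tall. Origin: centre of its underside.
- pin_b: Bystander: a second such pin.
- bearing: Bystander: steel ring lying flat, 72 mm outside, 36 mm hole, 18 tall. Origin: centre of its underside.
- bin_left: Bystander: open blue stock bin 150 x 100 x 70 mm with pins in it. Origin: centre of its underside.
- bin_right: Bystander: open blue stock bin 170 x 120 x 80 mm. Origin: centre of its underside.
- carton: Bystander: cardboard carton 90 x 70 x 60 mm. Origin: centre of its underside.
Not all that is in view belongs to the job. What is shaped like the eye_bar but brown is not meant.

How it is judged:
By the outcome, as a careful person would: the job done as asked, in the order asked, and still so for the second after the job is handed in, with the robot touching nothing.
It also fails if it takes over 64 s, if anything falls off the work surface, if the arm or the gripper's body presses on something with over 40 N, if the wrist force passes 120 N, or if a joint passes its speed limit or range.

## Working session

There is one attempt and no reset: what is moved stays moved. The work goes in short steps, Python scripts to look and compute and a tool call to move; the robot and the scene stay as the last step left them, time stands still between calls to the robot, and variables do not carry over. Pictures are saved under pics/ and viewed, and the job is handed in when it is done.

Besides the shell and the picture viewer there is one more tool, called as name(argument=value, ...) on one line, values as JSON. play_rows: Moves the arm, as the interface text tells. Its arguments: {"type":"object","properties":{"deltas":{"type":"array"},"fingers":{"type":"number"}},"required":["deltas"]}

```bash
mkdir -p pics; cat > h.py <<'E'
import numpy as np, cv2
from rig import telemetry, imaging, ctrl
def shot(n,tag):
    p,d=imaging.camera(n); cv2.imwrite(f'pics/{tag}.png',p[:,:,::-1]); np.savez(f'pics/{tag}.npz',p=p,d=d); return p,d
def pts(n,d):
    c=imaging.get_calibration(n); v,u=np.mgrid[:d.shape[0],:d.shape[1]]
    P=np.stack([(u-c['cx'])*d/c['fx'],(v-c['cy'])*d/c['fy'],d,np.ones_like(d)],-1)
    return (P@np.array(c['pose']).T)[...,:3]
E
python3 - <<'E'
from h import *
np.set_printoptions(precision=3,suppress=True)
for n in('side','top'):
    shot(n,n+'0'); c=imaging.get_calibration(n); print(n,c)
print(telemetry.get_obs(),ctrl.pinch_z)
E
```

```text
side {'fx': 453.04350897549364, 'fy': 453.04350897549364, 'cx': 316.7504883650312, 'cy': 195.98137613149387, 'pose': array([[  -0.974,   -0.144,    0.175,  270.379],
       [  -0.227,    0.654,   -0.722,  958.983],
       [  -0.01 ,   -0.742,   -0.67 , 1022.773],
       [   0.   ,    0.   ,    0.   ,    1.   ]])}
top {'fx': 520.6061785058739, 'fy': 520.6061785058739, 'cx': 327.20635315671507, 'cy': 199.18365712504195, 'pose': array([[  -0.012,   -0.984,    0.179,  256.364],
       [  -1.   ,    0.011,   -0.005,   46.135],
       [   0.003,   -0.179,   -0.984, 1541.063],
       [   0.   ,    0.   ,    0.   ,    1.   ]])}
{'time_s': 0.1, 'q': array([ 1.181,  0.322, -0.07 ,  1.452,  0.023,  1.371, -0.057]), 'dq': array([ 0.003, -0.003, -0.001, -0.003, -0.001, -0.001, -0.001]), 'joint_torque': array([  0.   , -49.257,  -0.406, -31.34 ,  -0.064,   0.039,   0.   ]), 'tcp_pos': array([ 255.133, -597.274,  200.678]), 'ee_rot': array([-3.14 ,  0.   ,  0.404]), 'force': array([-0.39 , -0.858, -0.623]), 'wrist_torque': array([0.025, 0.003, 0.038]), 'gripper_width': 0.9996805000250715} -18.700000000000003
```

```bash
ls .
```

```text
h.py
pics
```

View pics/side0.png

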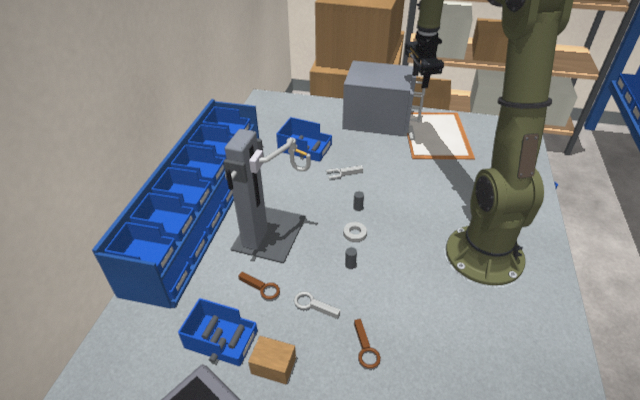

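View pics/top0.png

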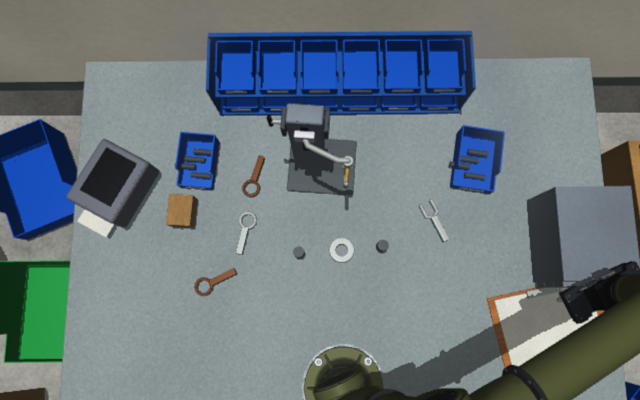

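The side view shows the scale with its hook at (298,155), a bare-steel eye bar at (318,303) and brown eye bars at (260,286) and (367,345). In the top view, candidates are:
- steel eye bar (246,232)
- brown eye bars (254,176) and (215,281)
- steel fork (433,221)

Only (246,232) is both steel and closed-eyed. I'll confirm that in an enlarged crop.

```bash
python3 - <<'E'
from h import *
np.set_printoptions(precision=1,suppress=True)
t=np.load('pics/top0.npz'); s=np.load('pics/side0.npz')
a=cv2.resize(t['p'][195:270,200:300],None,fx=4,fy=4,interpolation=cv2.INTER_CUBIC)
b=cv2.resize(t['p'][95:215,270:370],None,fx=4,fy=4,interpolation=cv2.INTER_CUBIC)
c=cv2.resize(s['p'][125:265,220:330],None,fx=4,fy=4,interpolation=cv2.INTER_CUBIC)
cv2.imwrite('pics/cropA.png',a[:,:,::-1]);cv2.imwrite('pics/cropB.png',b[:,:,::-1]);cv2.imwrite('pics/cropC.png',c[:,:,::-1])
# eye bar by depth + colour
for n,z,(r0,r1,c0,c1) in (('top',t,(205,260,225,265)),('side',s,(285,325,290,345))):
    P=pts(n,z['d']); p=z['p'].astype(int)
    m=np.zeros(p.shape[:2],bool); m[r0:r1,c0:c1]=1
    bench=P[...,2]
    mm=m&(p.min(-1)>175)
    print(n,mm.sum(), 'bench z',np.median(bench[m&(p.max(-1)<170)]))
    X=P[mm]; print('z',np.percentile(X[:,2],[5,50,95]))
    # extents via ray-plane not needed; PCA
    q=X[X[:,2]>5]; ctr=q[:,:2].mean(0); u,S,vt=np.linalg.svd(q[:,:2]-ctr); 
    ax=vt[0]; pr=(q[:,:2]-ctr)@ax; pw=(q[:,:2]-ctr)@vt[1]
    print(ctr,ax,pr.min(),pr.max(),pw.min(),pw.max())
E
```

```text
top 156 bench z -0.010437986633633045
z [12.1 20.9 26.6]
[423.5 287.9] [-1.   0.2] -74.7199313694939 47.510770660256846 -19.943570982205863 25.282606031749733
side 933 bench z 5.477236985060813
z [-1.5  2.5 24.3]
[439.5 288.5] [ 0.4 -0.9] -678.0065865199177 79.89842979102316 -65.69576345319109 135.70984674169276
```

View pics/cropA.png

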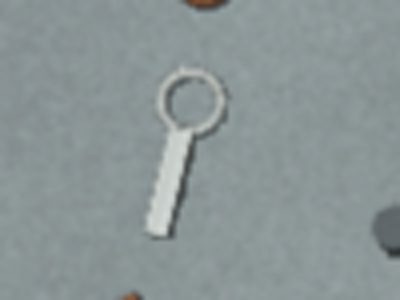

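View pics/cropB.png

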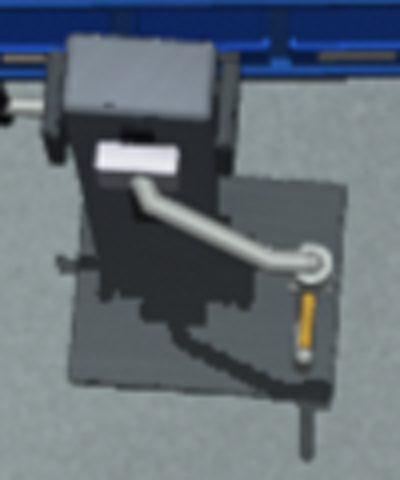

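View pics/cropC.png

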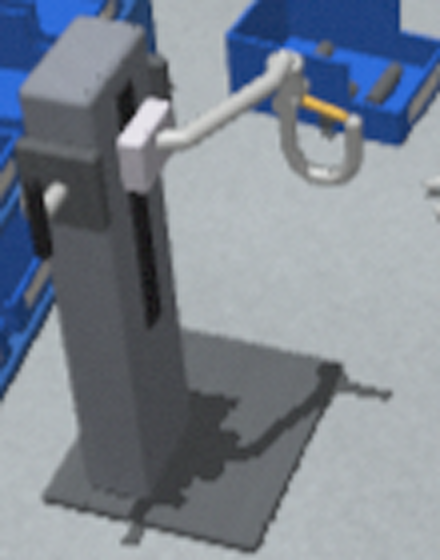

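The crop confirms it: bare steel, closed round eye at about (248,220) in the top view, shank end at (240,254). The hook's gate (yellow) runs from the spine at top (348,160) to the nose at (346,184). In the side view the nose tip is at about (309,155). Next I'll measure both.

```bash
cat >> h.py <<'E'
def ray(n,u,v):
    c=imaging.get_calibration(n); T=np.array(c['pose']); d=T[:3,:3]@np.array([(u-c['cx'])/c['fx'],(v-c['cy'])/c['fy'],1]); return T[:3,3],d/np.linalg.norm(d)
def onz(n,u,v,z):
    o,d=ray(n,u,v); return o+d*(z-o[2])/d[2]
def tri(a,b):
    (o1,d1),(o2,d2)=ray('top',*a),ray('side',*b)
    s=np.linalg.lstsq(np.stack([d1,-d2],1),o2-o1,rcond=None)[0]; p,q=o1+s[0]*d1,o2+s[1]*d2
    return (p+q)/2,np.linalg.norm(p-q)
E
python3 - <<'E'
from h import *
np.set_printoptions(precision=1,suppress=True)
t=np.load('pics/top0.npz'); s=np.load('pics/side0.npz')
for n,z,(r0,r1,c0,c1) in (('top',t,(205,262,225,268)),('side',s,(283,325,288,346))):
    g=cv2.cvtColor(z['p'],cv2.COLOR_RGB2GRAY).astype(int)
    sub=g[r0:r1,c0:c1]; bg=np.median(sub); m=(sub>bg+18).astype(np.uint8)
    k,l,st,ce=cv2.connectedComponentsWithStats(m); i=1+np.argmax(st[1:,4]); m=(l==i)
    v,u=np.nonzero(m); v+=r0;u+=c0
    X=np.array([onz(n,a,b,15) for a,b in zip(u,v)])[:,:2]
    print(n,'bg',bg,'n',m.sum())
    # hole
    cs,h=cv2.findContours(m.astype(np.uint8),cv2.RETR_CCOMP,cv2.CHAIN_APPROX_NONE)
    for q,hh in zip(cs,h[0]):
        if hh[3]>=0 and len(q)>8:
            (cx,cy),_,_=cv2.fitEllipse(q); E=onz(n,cx+c0,cy+r0,13); print('eye',cx+c0,cy+r0,E,_)
    # shank: points farther than 32 from eye
    dd=np.linalg.norm(X-E[:2],axis=1); S=np.array([onz(n,a,b,22) for a,b in zip(u,v)])[:,:2][dd>34]
    rect=cv2.minAreaRect(S.astype(np.float32)); print('shank',rect,'mean',S.mean(0),'ang eye-shank',np.degrees(np.arctan2(*(E[:2]-S.mean(0))[::-1])), np.linalg.norm(E[:2]-S.mean(0)))
# hook
P=pts('top',t['d']);Q=pts('side',s['d'])
hsv=cv2.cvtColor(t['p'],cv2.COLOR_RGB2HSV); y=(hsv[...,0]>12)&(hsv[...,0]<35)&(hsv[...,1]>100); y[:, :335]=0;y[:,360:]=0;y[:150]=0;y[200:]=0
v,u=np.nonzero(y); print('gate top',[(a,b,P[b,a].round(0)) for a,b in zip(u,v)][::3])
hsv=cv2.cvtColor(s['p'],cv2.COLOR_RGB2HSV); y=(hsv[...,0]>12)&(hsv[...,0]<35)&(hsv[...,1]>100); y[:, :285]=0;y[:,315:]=0;y[:140]=0;y[170:]=0
v,u=np.nonzero(y); print('gate side',[(a,b,Q[b,a].round(0)) for a,b in zip(u,v)][::3])
for a,b in [(346,184),(348,160),(349,161)]: print('t',a,b,P[b,a])
for a,b in [(308,155),(309,156),(301,170),(292,141),(291,140)]: print('s',a,b,Q[b,a])
print(tri((346,184.2),(308.3,155)), tri((348.7,160.5),(292,140.5)))
# column / base plate
for n,PP in(('top',P),('side',Q)):
    m=(PP[...,2]>7)&(PP[...,2]<13)&(PP[...,0]>480)&(PP[...,0]<750)&(abs(PP[...,1]-30)<130); X=PP[m][:,:2]; print(n,'plate',len(X),cv2.minAreaRect(X.astype(np.float32)))
E
```

```text
top bg 147.0 n 209Traceback (most recent call last):
  File "<stdin>", line 17, in <module>
NameError: name 'E' is not defined
```

```bash
cat > m.py <<'E'
from h import *
np.set_printoptions(precision=1,suppress=True)
t=np.load('pics/top0.npz'); s=np.load('pics/side0.npz')
for n,z,(r0,r1,c0,c1),g1 in (('top',t,(205,262,225,268),(248,220.5)),('side',s,(283,325,288,346),(304,300))):
    P=pts(n,z['d']); sub=P[r0:r1,c0:c1]
    g=cv2.cvtColor(z['p'],cv2.COLOR_RGB2GRAY).astype(int)[r0:r1,c0:c1]
    m=(g>np.median(g)+14)
    m=cv2.morphologyEx(m.astype(np.uint8),cv2.MORPH_CLOSE,np.ones((2,2)))
    k,l,st,ce=cv2.connectedComponentsWithStats(m); i=1+np.argmax(st[1:,4]); m=(l==i)
    v,u=np.nonzero(m); v=v+r0;u=u+c0
    E0=onz(n,*g1,13)
    X=np.array([onz(n,a,b,13) for a,b in zip(u,v)])[:,:2]; 
    E=E0[:2]
    for _ in range(5):
        w=X[np.linalg.norm(X-E,axis=1)<31]
        A=np.c_[2*w,np.ones(len(w))]; sol=np.linalg.lstsq(A,(w**2).sum(1),rcond=None)[0]; E=sol[:2]; r=np.sqrt(sol[2]+E@E)
    S=np.array([onz(n,a,b,22) for a,b in zip(u,v)])[:,:2]; S=S[np.linalg.norm(X-E,axis=1)>34]
    rect=cv2.minAreaRect(S.astype(np.float32)); M=S.mean(0)
    print(n,m.sum(),'eye',E,'r',r,'shank',rect,'mean',M,'ang',np.degrees(np.arctan2(*(E-M)[::-1])),np.linalg.norm(E-M), 'z',np.median(P[...,2][v,u]))
P=pts('top',t['d']);Q=pts('side',s['d'])
for n,z,PP,(r0,r1,c0,c1) in(('top',t,P,(150,200,335,360)),('side',s,Q,(140,172,285,315))):
    hsv=cv2.cvtColor(z['p'],cv2.COLOR_RGB2HSV)[r0:r1,c0:c1]; y=(hsv[...,0]>10)&(hsv[...,0]<35)&(hsv[...,1]>100)
    v,u=np.nonzero(y); v=v+r0;u=u+c0; print(n,'gate',[(int(a),int(b),PP[b,a].round(0)) for a,b in zip(u,v)][::4])
for a,b in [(346,184),(348,160),(349,161)]: print('t',a,b,P[b,a])
for a,b in [(308,155),(309,156),(301,170),(292,141),(291,140)]: print('s',a,b,Q[b,a])
print(tri((346,184.2),(308.3,155)), tri((348.7,160.5),(292,140.5)))
for n,PP in(('top',P),('side',Q)):
    m=(PP[...,2]>7)&(PP[...,2]<13)&(PP[...,0]>480)&(PP[...,0]<750)&(abs(PP[...,1]-30)<130); X=PP[m][:,:2]; print(n,'plate',len(X),cv2.minAreaRect(X.astype(np.float32)))
    m=(PP[...,2]>367)&(PP[...,2]<383)&(PP[...,0]>480)&(PP[...,0]<850)&(abs(PP[...,1]-100)<130); X=PP[m][:,:2]; print(n,'coltop',len(X),cv2.minAreaRect(X.astype(np.float32)))
E
python3 m.py
```

```text
top 229 eye [470.5 274.1] r 23.355536973155953 shank ((405.422119140625, 288.92828369140625), (17.122941970825195, 64.5744400024414), 76.86192321777344) mean [405.  288.7] ang -12.553114771287161 67.14071598620939 z 19.168280052446107
side 195 eye [469.7 280.2] r 23.334501524626614 shank ((404.35308837890625, 296.4383544921875), (14.613286972045898, 61.700782775878906), 78.41741180419922) mean [403.8 296.7] ang -14.080839514953931 67.98317984954677 z 21.799623803189206
top gate [(346, 168, array([563.,  -8., 285.])), (347, 169, array([561., -11., 285.])), (347, 170, array([559., -11., 283.])), (347, 171, array([555., -10., 290.])), (347, 172, array([552., -10., 289.])), (347, 173, array([551., -11., 283.])), (345, 175, array([546.,  -5., 284.])), (346, 176, array([544.,  -8., 280.])), (347, 177, array([542., -11., 278.])), (345, 179, array([537.,  -6., 279.])), (346, 180, array([534.,  -8., 278.])), (347, 181, array([531., -10., 280.]))]
side gate [(296, 149, array([561.,  -7., 288.])), (298, 150, array([555.,  -6., 286.])), (298, 151, array([554.,  -2., 286.])), (302, 151, array([54
[... 298 characters left out ...]
09 156 [523.5  -1.7 274.3]
s 301 170 [547.6  -0.7 221.8]
s 292 141 [569.6  -1.8 317.1]
s 291 140 [571.3   1.4 322.3]
(array([526. ,  -8. , 272.4]), np.float64(2.0305845412515557)) (array([574.7, -14.3, 309.8]), np.float64(2.55577021323859))
top plate 1549 ((616.0255126953125, 30.038291931152344), (256.7901611328125, 269.0060119628906), 89.68702697753906)
top coltop 766 ((672.5315551757812, 90.73433685302734), (89.94534301757812, 50.57526779174805), 85.36671447753906)
side plate 1385 ((615.55029296875, 36.307098388671875), (246.6371307373047, 261.1158752441406), 89.3728256225586)
side coltop 474 ((674.0264282226562, 94.86744689941406), (91.219482421875, 50.468692779541016), 86.32965087890625)
```

The measurements fit the description:

| Quantity | Estimate |
|---|---|
| Eye centre | about (470, 277) |
| Bar axis | −13° |
| Nose | about (525.5, −5), top about 278 |
| Basket floor | about 226 |
| Scale yaw | about −4.8° |

The two cameras disagree by about 6 mm in y, so I'll look again with the bar held. First I'll rise with a partial turn, then travel high over the hook.

play_rows(deltas=[{"z": -18, "rz": -0.133}, {"z": -18, "rz": -0.133}, {"z": -18, "rz": -0.133}, {"z": -18, "rz": -0.133}, {"z": -18, "rz": -0.133}, {"z": -18, "rz": -0.133}, {"z": -18, "rz": -0.133}, {"z": -18, "rz": -0.133}, {"z": -18, "rz": -0.133}, {"x": 45, "y": 20}, {"x": 45, "y": 20}, {"x": 45, "y": 20}, {"x": 45, "y": 20}, {"x": 45, "y": 20}, {"x": 45, "y": 20}, {"x": 45, "y": 20}, {"x": 45, "y": 20}, {"x": 45, "y": 20}, {"x": 45, "y": 20}], fingers=60)

```text
validation failed for argument at $.de...
```

play_rows(deltas=[{"x": 0, "y": 0, "z": -18, "rx": 0, "ry": 0, "rz": -0.133}, {"x": 0, "y": 0, "z": -18, "rx": 0, "ry": 0, "rz": -0.133}], fingers=60)

```text
time_s: 0.3
tcp_pos: [255.1, -597.0, 236.7]
ee_rot: [-3.139, -0.001, 0.675]
force: [-0.5, -1.1, 0.9]
gripper_width: 0.893
```

Every key has to be present in each row.

play_rows(deltas=[{"x": 0, "y": 0, "z": -18, "rx": 0, "ry": 0, "rz": -0.133}, {"x": 0, "y": 0, "z": -18, "rx": 0, "ry": 0, "rz": -0.133}, {"x": 0, "y": 0, "z": -18, "rx": 0, "ry": 0, "rz": -0.133}, {"x": 0, "y": 0, "z": -18, "rx": 0, "ry": 0, "rz": -0.133}, {"x": 0, "y": 0, "z": -18, "rx": 0, "ry": 0, "rz": -0.133}, {"x": 0, "y": 0, "z": -18, "rx": 0, "ry": 0, "rz": -0.133}, {"x": 0, "y": 0, "z": -18, "rx": 0, "ry": 0, "rz": -0.133}, {"x": 45, "y": 20, "z": 0, "rx": 0, "ry": 0, "rz": 0}, {"x": 45, "y": 20, "z": 0, "rx": 0, "ry": 0, "rz": 0}, {"x": 45, "y": 20, "z": 0, "rx": 0, "ry": 0, "rz": 0}, {"x": 45, "y": 20, "z": 0, "rx": 0, "ry": 0, "rz": 0}, {"x": 45, "y": 20, "z": 0, "rx": 0, "ry": 0, "rz": 0}, {"x": 45, "y": 20, "z": 0, "rx": 0, "ry": 0, "rz": 0}, {"x": 45, "y": 20, "z": 0, "rx": 0, "ry": 0, "rz": 0}, {"x": 45, "y": 20, "z": 0, "rx": 0, "ry": 0, "rz": 0}, {"x": 45, "y": 20, "z": 0, "rx": 0, "ry": 0, "rz": 0}, {"x": 45, "y": 20, "z": 0, "rx": 0, "ry": 0, "rz": 0}], fingers=60)

```text
time_s: 2.0
tcp_pos: [442.0, -139.9, 363.5]
ee_rot: [-3.141, 0.001, 1.601]
force: [0.3, -1.2, -0.1]
gripper_width: 0.69
```

play_rows(deltas=[{"x": 43, "y": 0, "z": 0, "rx": 0, "ry": 0, "rz": 0}, {"x": 43, "y": 0, "z": 0, "rx": 0, "ry": 0, "rz": 0}, {"x": 43, "y": 0, "z": 0, "rx": 0, "ry": 0, "rz": 0}, {"x": 43, "y": 0, "z": 0, "rx": 0, "ry": 0, "rz": 0}, {"x": 43, "y": 0, "z": 0, "rx": 0, "ry": 0, "rz": 0}, {"x": 43, "y": 0, "z": 0, "rx": 0, "ry": 0, "rz": 0}, {"x": 43, "y": 0, "z": 0, "rx": 0, "ry": 0, "rz": 0}, {"x": 43, "y": 0, "z": 0, "rx": 0, "ry": 0, "rz": 0}, {"x": 43, "y": 0, "z": 0, "rx": 0, "ry": 0, "rz": 0}, {"x": 43, "y": 0, "z": 0, "rx": 0, "ry": 0, "rz": 0}, {"x": 0, "y": 0, "z": 25, "rx": 0, "ry": 0, "rz": -0.1455}, {"x": 0, "y": 0, "z": 25, "rx": 0, "ry": 0, "rz": -0.1455}, {"x": 0, "y": 0, "z": 25, "rx": 0, "ry": 0, "rz": -0.1455}, {"x": 0, "y": 0, "z": 25, "rx": 0, "ry": 0, "rz": -0.1455}, {"x": 0, "y": 0, "z": 25, "rx": 0, "ry": 0, "rz": -0.1455}, {"x": 0, "y": 0, "z": 25, "rx": 0, "ry": 0, "rz": -0.1455}, {"x": 0, "y": 0, "z": 25, "rx": 0, "ry": 0, "rz": -0.1455}, {"x": 0, "y": 0, "z": 25, "rx": 0, "ry": 0, "rz": -0.1455}, {"x": 0, "y": 0, "z": 25, "rx": 0, "ry": 0, "rz": -0.1455}, {"x": 0, "y": 0, "z": 0, "rx": 0, "ry": 0, "rz": 0}], fingers=60)

```text
time_s: 4.0
tcp_pos: [426.7, 286.1, 135.4]
ee_rot: [-3.138, -0.005, 2.911]
force: [-0.9, -0.7, -0.9]
gripper_width: 0.693
```

```bash
python3 - <<'E'
from h import *
o=telemetry.get_obs(); print(o['time_s'],o['tcp_pos'],o['ee_rot'],o['force'],o['q'])
p,_=shot('top','top1'); q,_=shot('side','side1')
a=cv2.resize(p[180:290,190:320],None,fx=3,fy=3); b=cv2.resize(q[230:350,260:390],None,fx=3,fy=3)
cv2.imwrite('pics/c1.png',np.hstack([a,b[:330]])[:,:,::-1])
E
```

```text
4.0 [426.66000764 286.06360401 135.43091031] [-3.13783098 -0.00530533  2.91123295] [-0.87852322 -0.65911339 -0.94144012] [ 0.52231916  0.32412034 -1.32950653  1.83488201  0.3292202   1.24976902
  0.43664088]
```

View pics/c1.png

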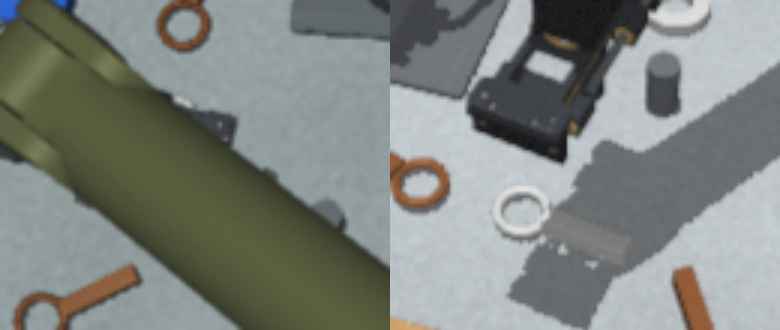

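The eye bar is open-jawed under the gripper, side view eye at about (433,300). Both bystander brown bars are clear. Descending now.

play_rows(deltas=[{"x": -2, "y": 0, "z": 16, "rx": 0, "ry": 0, "rz": 0}, {"x": 0, "y": 0, "z": 16, "rx": 0, "ry": 0, "rz": 0}, {"x": 0, "y": 0, "z": 16, "rx": 0, "ry": 0, "rz": 0}, {"x": 0, "y": 0, "z": 16, "rx": 0, "ry": 0, "rz": 0}, {"x": 0, "y": 0, "z": 16, "rx": 0, "ry": 0, "rz": 0}, {"x": 0, "y": 0, "z": 16, "rx": 0, "ry": 0, "rz": 0}, {"x": 0, "y": 0, "z": 12, "rx": 0, "ry": 0, "rz": 0}, {"x": 0, "y": 0, "z": 10, "rx": 0, "ry": 0, "rz": 0}, {"x": 0, "y": 0, "z": 7, "rx": 0, "ry": 0, "rz": 0}, {"x": 0, "y": 0, "z": 4, "rx": 0, "ry": 0, "rz": 0}, {"x": 0, "y": 0, "z": 0, "rx": 0, "ry": 0, "rz": 0}, {"x": 0, "y": 0, "z": 0, "rx": 0, "ry": 0, "rz": 0}], fingers=60)

```text
time_s: 5.3
tcp_pos: [431.1, 287.7, 10.0]
ee_rot: [3.141, 0.001, 2.91]
force: [-0.0, -0.3, -0.3]
gripper_width: 0.686
```

play_rows(deltas=[{"x": 0, "y": 0, "z": 4, "rx": 0, "ry": 0, "rz": 0}, {"x": 0, "y": 0, "z": 3, "rx": 0, "ry": 0, "rz": 0}, {"x": 0, "y": 0, "z": 0, "rx": 0, "ry": 0, "rz": 0}], fingers=60)

```text
time_s: 5.6
tcp_pos: [430.6, 287.1, 2.3]
ee_rot: [-3.141, -0.0, 2.91]
force: [-0.9, 0.1, 0.7]
gripper_width: 0.692
```

play_rows(deltas=[{"x": 0, "y": 0, "z": 0, "rx": 0, "ry": 0, "rz": 0}, {"x": 0, "y": 0, "z": 0, "rx": 0, "ry": 0, "rz": 0}, {"x": 0, "y": 0, "z": 0, "rx": 0, "ry": 0, "rz": 0}, {"x": 0, "y": 0, "z": 0, "rx": 0, "ry": 0, "rz": 0}, {"x": 0, "y": 0, "z": 0, "rx": 0, "ry": 0, "rz": 0}, {"x": 0, "y": 0, "z": 0, "rx": 0, "ry": 0, "rz": 0}, {"x": 0, "y": 0, "z": 0, "rx": 0, "ry": 0, "rz": 0}], fingers=0)

```text
time_s: 6.3
tcp_pos: [430.8, 287.4, 2.6]
ee_rot: [-3.141, 0.0, 2.91]
force: [1.0, 0.5, -0.4]
gripper_width: 0.137
```

play_rows(deltas=[{"x": 0, "y": 0, "z": 0, "rx": 0, "ry": 0, "rz": 0}, {"x": 0, "y": 0, "z": 0, "rx": 0, "ry": 0, "rz": 0}], fingers=0)

```text
time_s: 6.5
tcp_pos: [430.8, 287.4, 2.6]
ee_rot: [-3.141, 0.0, 2.91]
force: [-0.5, -0.1, -0.2]
gripper_width: 0.023
```

```bash
python3 - <<'E'
from h import *
o=telemetry.get_obs(); print(o['time_s'],o['gripper_width'],o['q'])
q,_=shot('side','side2')
cv2.imwrite('pics/c2.png',cv2.resize(q[230:350,240:400],None,fx=5,fy=5)[:,:,::-1])
E
```

```text
6.5 0.023010960486917035 [ 0.33119509  0.49555573 -1.14023757  1.95672499  0.52842124  1.0298625
  0.28904514]
```

View pics/c2.png

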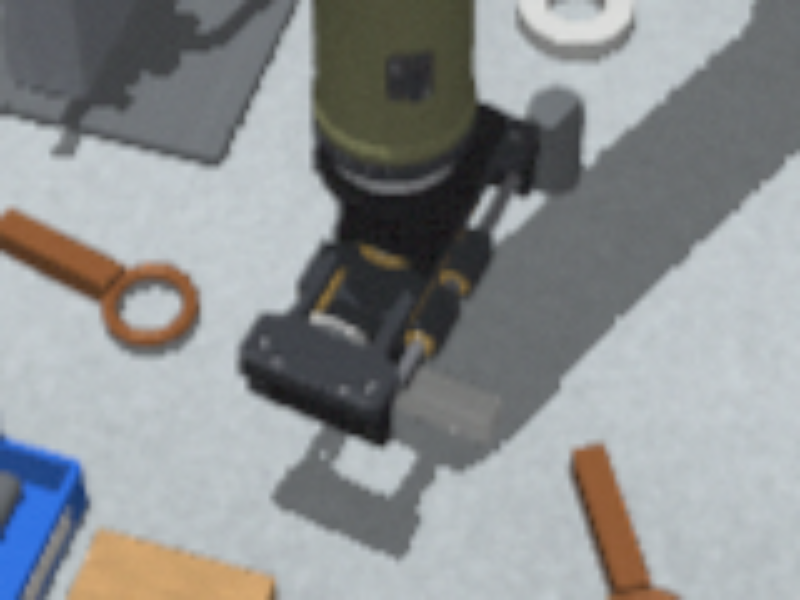

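```bash
cat >> h.py <<'E'
def proj(n,P):
    c=imaging.get_calibration(n); p=np.linalg.inv(np.array(c['pose']))@np.r_[P,1]; return c['fx']*p[0]/p[2]+c['cx'],c['fy']*p[1]/p[2]+c['cy']
E
python3 - <<'E'
from h import *
print(proj('side',[431,287.4,2.6]),proj('side',[431,287.4,70]),proj('side',[410,291,22]),proj('side',[470,277,13]))
s=np.load('pics/side0.npz');s2=np.load('pics/side2.npz')
for z in (s,s2):
  Q=pts('side',z['d']); 
  for v in (300,305,310,316): print([Q[v,u].round(0).tolist() for u in (300,306,320,330,336)])
E
```

```text
(np.float64(319.08604857220513), np.float64(307.65170201929897)) (np.float64(318.9052427881122), np.float64(292.3360794997281)) (np.float64(326.60751572389336), np.float64(306.0088542467869)) (np.float64(305.6190593896606), np.float64(299.3818612185849))
[[486.0, 275.0, 2.0], [472.0, 267.0, -4.0], [434.0, 265.0, 5.0], [408.0, 257.0, 2.0], [392.0, 253.0, 0.0]]
[[479.0, 301.0, 18.0], [464.0, 295.0, 15.0], [428.0, 289.0, 18.0], [402.0, 288.0, 24.0], [390.0, 266.0, -3.0]]
[[479.0, 304.0, 1.0], [463.0, 303.0, 4.0], [426.0, 299.0, 11.0], [399.0, 302.0, 23.0], [383.0, 301.0, 28.0]]
[[474.0, 322.0, 0.0], [459.0, 318.0, 0.0], [270.0, 959.0, 1023.0], [398.0, 304.0, -0.0], [381.0, 309.0, 12.0]]
[[457.0, 367.0, 140.0], [444.0, 363.0, 138.0], [417.0, 337.0, 111.0], [408.0, 257.0, 1.0], [393.0, 252.0, -0.0]]
[[455.0, 377.0, 135.0], [441.0, 377.0, 139.0], [413.0, 352.0, 112.0], [402.0, 288.0, 25.0], [390.0, 267.0, -1.0]]
[[457.0, 372.0, 107.0], [439.0, 385.0, 131.0], [426.0, 297.0, 7.0], [399.0, 300.0, 21.0], [384.0, 298.0, 23.0]]
[[475.0, 320.0, -2.0], [459.0, 319.0, 1.0], [424.0, 309.0, -1.0], [398.0, 306.0, 2.0], [382.0, 308.0, 11.0]]
```

play_rows(deltas=[{"x": 0, "y": 0, "z": -10, "rx": 0, "ry": 0, "rz": 0}, {"x": 0, "y": 0, "z": -20, "rx": 0, "ry": 0, "rz": 0}, {"x": 0, "y": 0, "z": -20, "rx": 0, "ry": 0, "rz": 0}, {"x": 0, "y": 0, "z": -20, "rx": 0, "ry": 0, "rz": 0}, {"x": 0, "y": 0, "z": -20, "rx": 0, "ry": 0, "rz": 0}, {"x": 0, "y": 0, "z": 0, "rx": 0, "ry": 0, "rz": 0}, {"x": 0, "y": 0, "z": 0, "rx": 0, "ry": 0, "rz": 0}], fingers=0)

```text
time_s: 7.25
tcp_pos: [431.1, 287.3, 93.0]
ee_rot: [3.142, 0.001, 2.91]
force: [-0.5, 0.8, -0.6]
gripper_width: 0.008
```

```bash
python3 - <<'E'
from h import *
o=telemetry.get_obs(); print(o['time_s'],o['gripper_width'],o['q'])
q,_=shot('side','side3')
cv2.imwrite('pics/c3.png',cv2.resize(q[230:350,240:400],None,fx=5,fy=5)[:,:,::-1])
E
```

```text
7.25 0.00826772950412818 [ 0.45681365  0.37610167 -1.26848452  1.87911977  0.39112767  1.17358303
  0.39080111]
```

View pics/c3.png

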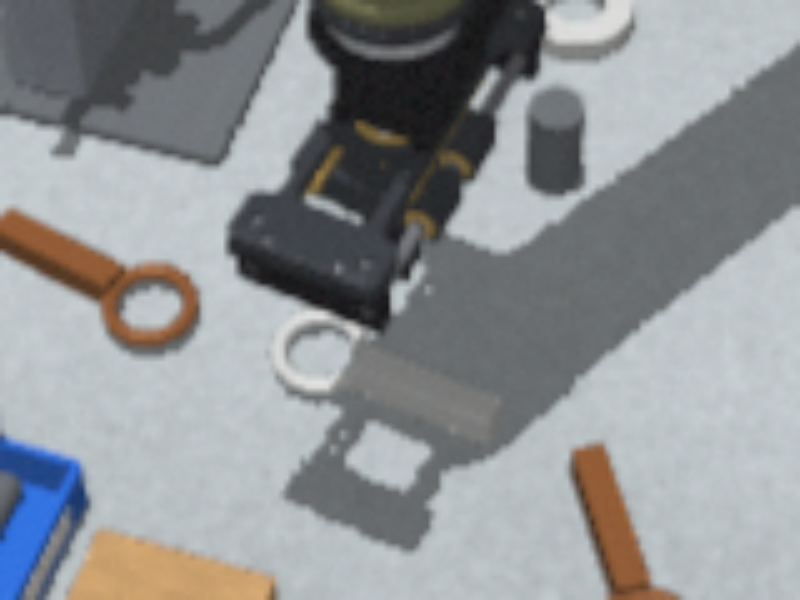

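The bar is unmoved and the fingers shut on nothing. In the crop the bar's eye is at (320,350), clear of the gripper. I'll check where the fingers actually are using the depth.

```bash
python3 - <<'E'
from h import *
np.set_printoptions(precision=0,suppress=True,linewidth=200)
s=np.load('pics/side3.npz'); Q=pts('side',s['d'])
for v in range(236,300,5):
  print(v,[tuple(Q[v,u].round().astype(int).tolist()) for u in range(284,350,6)])
q,_=shot('top','top3'); cv2.imwrite('pics/c4.png',cv2.resize(q[150:300,190:350],None,fx=4,fy=4)[:,:,::-1])
cv2.imwrite('pics/c5.png',cv2.resize(s['p'][130:330,220:420],None,fx=3,fy=3,interpolation=cv2.INTER_CUBIC)[:,:,::-1])
E
```

```text
236 [(590, 68, 12), (572, 66, 14), (557, 53, 4), (463, 307, 293), (446, 321, 311), (431, 327, 322), (419, 322, 319), (407, 316, 315), (398, 296, 296), (397, 229, 226), (382, 227, 227)]
241 [(585, 87, 11), (567, 84, 12), (552, 71, 1), (535, 66, 0), (446, 320, 294), (270, 959, 1023), (421, 314, 294), (408, 312, 295), (396, 303, 288), (394, 239, 220), (383, 219, 201)]
246 [(579, 108, 12), (562, 102, 10), (546, 93, 5), (529, 87, 2), (452, 299, 254), (431, 326, 289), (419, 323, 288), (409, 309, 275), (402, 273, 237), (424, 64, 2), (407, 59, 1)]
251 [(574, 125, 11), (560, 113, 0), (542, 108, 0), (524, 108, 4), (452, 300, 237), (438, 300, 241), (424, 301, 245), (410, 304, 253), (402, 273, 220), (391, 254, 201), (403, 79, 2)]
256 [(569, 141, 8), (555, 129, -2), (536, 132, 6), (469, 295, 210), (451, 307, 229), (439, 297, 220), (423, 304, 232), (410, 304, 236), (401, 277, 207), (388, 267, 199), (400, 95, -2)]
261 [(566, 153, 0), (550, 149, 0), (531, 149, 4), (461, 323, 227), (452, 305, 209), (436, 310, 218), (422, 313, 225), (409, 304, 219), (398, 289, 204), (413, 119, 1), (396, 116, 2)]
266 [
[... 554 characters left out ...]
 221, -1), (476, 374, 214), (460, 379, 226), (447, 378, 228), (434, 374, 227), (421, 373, 230), (414, 348, 200), (432, 196, 0), (415, 194, 1), (399, 189, 0), (383, 188, 3)]
286 [(541, 239, 1), (525, 235, 0), (464, 370, 195), (447, 380, 213), (432, 385, 224), (419, 384, 227), (445, 217, 0), (428, 214, 2), (412, 210, 1), (396, 206, 1), (380, 203, 1)]
291 [(536, 256, 3), (521, 252, 1), (505, 248, 1), (484, 258, 21), (435, 375, 192), (418, 386, 211), (440, 235, 3), (425, 231, 2), (409, 224, -2), (392, 225, 4), (377, 221, 3)]
296 [(533, 269, -2), (517, 265, -3), (497, 273, 14), (484, 263, 5), (469, 258, 2), (453, 252, 0), (437, 251, 3), (421, 246, 1), (405, 243, 2), (390, 239, 1), (374, 234, -1)]
```

View pics/c5.png

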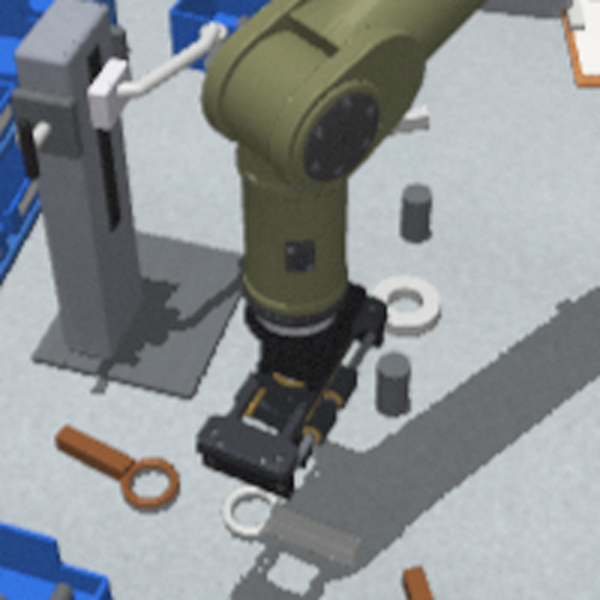

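View pics/c4.png

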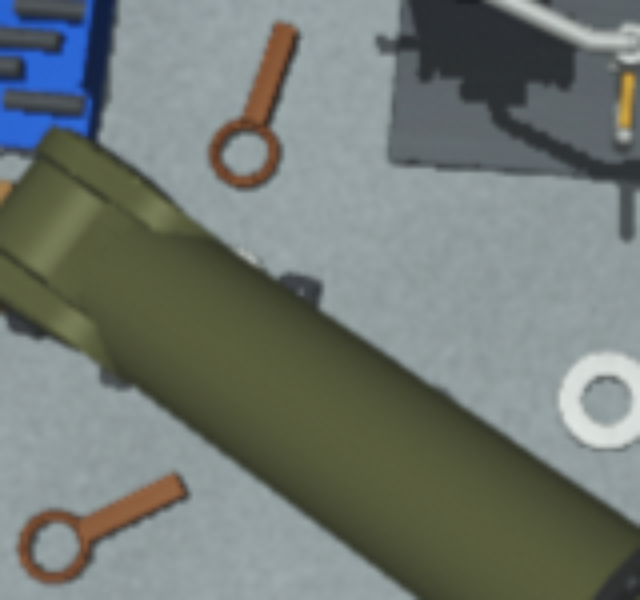

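play_rows(deltas=[{"x": 0, "y": 0, "z": -5, "rx": 0, "ry": 0, "rz": 0.145}, {"x": 0, "y": 0, "z": -5, "rx": 0, "ry": 0, "rz": 0.145}, {"x": 0, "y": 0, "z": -5, "rx": 0, "ry": 0, "rz": 0.145}, {"x": 0, "y": 0, "z": -5, "rx": 0, "ry": 0, "rz": 0.145}, {"x": 0, "y": 0, "z": -5, "rx": 0, "ry": 0, "rz": 0.145}, {"x": 0, "y": 0, "z": 0, "rx": 0, "ry": 0, "rz": 0.145}, {"x": 0, "y": 0, "z": 0, "rx": 0, "ry": 0, "rz": 0.145}, {"x": 0, "y": 0, "z": 0, "rx": 0, "ry": 0, "rz": 0.145}], fingers=0)

```text
time_s: 8.15
tcp_pos: [430.1, 287.0, 116.7]
ee_rot: [-3.14, 0.0, 1.745]
force: [0.7, -1.3, -1.0]
gripper_width: 0.004
```

```bash
python3 - <<'E'
from h import *
o=telemetry.get_obs(); print(o['time_s'],o['tcp_pos'],o['ee_rot'],o['q'])
q,_=shot('side','side4')
cv2.imwrite('pics/c6.png',cv2.resize(q[180:350,240:400],None,fx=4,fy=4,interpolation=cv2.INTER_CUBIC)[:,:,::-1]); print(proj('side',o['tcp_pos']))
E
```

```text
8.15 [430.14717327 287.00899282 116.66118321] [-3.13979723e+00  4.28720347e-04  1.74455527e+00] [ 0.3212121   0.2332651  -1.06028281  1.85638595  0.21926337  1.1800288
 -0.63856253]
(np.float64(319.1431645382967), np.float64(280.94568622822453))
```

View pics/c6.png

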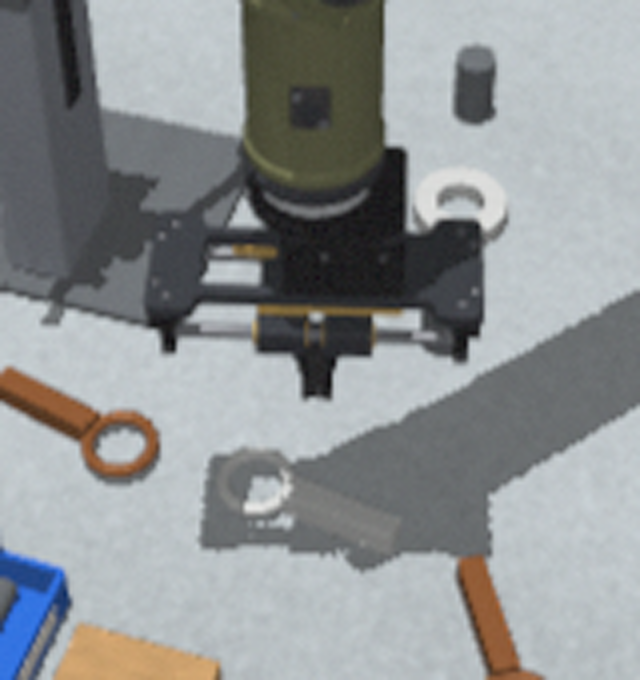

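The shut fingertips in the crop at (318,397), i.e. image (319.5,279), agree with the reported TCP, projected to (319,281). The arm's reading is therefore right. I'll check whether the bar moved at all.

```bash
python3 - <<'E'
from h import *
np.set_printoptions(precision=1,suppress=True)
for tag in ('side0','side1','side2','side3','side4'):
    z=np.load(f'pics/{tag}.npz'); Q=pts('side',z['d'])
    # points above bench in shank region
    v,u=np.mgrid[285:325,290:345]; R=Q[285:325,290:345]; p=z['p'][285:325,290:345].astype(int)
    m=(R[...,2]>8)&(R[...,2]<32)&((p.max(-1)-p.min(-1))<40)
    X=R[m]; 
    print(tag,m.sum(),X.mean(0),cv2.minAreaRect(X[:,:2].astype(np.float32)))
ims=[cv2.resize(np.load(f'pics/{t}.npz')['p'][285:325,290:345],None,fx=6,fy=6,interpolation=cv2.INTER_NEAREST) for t in('side0','side1','side3','side4')]
cv2.imwrite('pics/c7.png',np.vstack([np.hstack(ims[:2]),np.hstack(ims[2:])])[:,:,::-1])
E
```

```text
side0 420 [437.6 289.2  18.6] ((438.57708740234375, 279.89215087890625), (52.93158721923828, 127.67887115478516), 86.91316223144531)
side1 424 [437.6 289.2  18.5] ((438.03228759765625, 283.5943908691406), (53.069454193115234, 126.64908599853516), 83.17790222167969)
side2 197 [409.3 294.   19.7] ((428.408447265625, 292.510986328125), (103.07246398925781, 86.97681427001953), 7.592787265777588)
side3 412 [436.3 290.1  18.7] ((440.7305908203125, 274.241943359375), (121.19551086425781, 89.8294906616211), 8.961039543151855)
side4 423 [437.3 289.4  18.6] ((448.7970275878906, 288.4737548828125), (129.82516479492188, 90.19744110107422), 22.483617782592773)
```

View pics/c7.png

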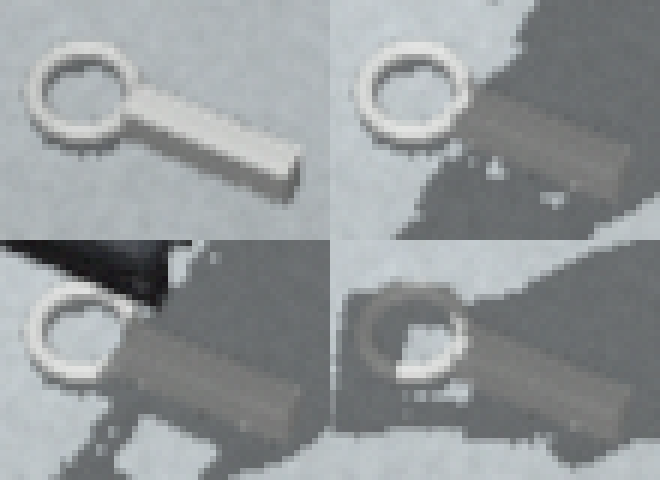

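The bar is essentially unmoved. I'll retry and watch the closing in stages.

play_rows(deltas=[{"x": 0, "y": 0, "z": 4, "rx": 0, "ry": 0, "rz": -0.1456}, {"x": 0, "y": 0, "z": 4, "rx": 0, "ry": 0, "rz": -0.1456}, {"x": 0, "y": 0, "z": 4, "rx": 0, "ry": 0, "rz": -0.1456}, {"x": 0, "y": 0, "z": 4, "rx": 0, "ry": 0, "rz": -0.1456}, {"x": 0, "y": 0, "z": 4, "rx": 0, "ry": 0, "rz": -0.1456}, {"x": 0, "y": 0, "z": 4, "rx": 0, "ry": 0, "rz": -0.1456}, {"x": 0, "y": 0, "z": 4, "rx": 0, "ry": 0, "rz": -0.1456}, {"x": 0, "y": 0, "z": 4, "rx": 0, "ry": 0, "rz": -0.1456}, {"x": 0, "y": 0, "z": 15, "rx": 0, "ry": 0, "rz": 0}, {"x": 0, "y": 0, "z": 15, "rx": 0, "ry": 0, "rz": 0}, {"x": 0, "y": 0, "z": 15, "rx": 0, "ry": 0, "rz": 0}, {"x": 0, "y": 0, "z": 15, "rx": 0, "ry": 0, "rz": 0}, {"x": 0, "y": 0, "z": 10, "rx": 0, "ry": 0, "rz": 0}, {"x": 0, "y": 0, "z": 8, "rx": 0, "ry": 0, "rz": 0}, {"x": 0, "y": 0, "z": 4, "rx": 0, "ry": 0, "rz": 0}, {"x": 0, "y": 0, "z": 0, "rx": 0, "ry": 0, "rz": 0}], fingers=50)

```text
time_s: 9.8
tcp_pos: [430.6, 287.4, 3.3]
ee_rot: [-3.141, -0.0, 2.915]
force: [-0.1, 0.4, -0.4]
gripper_width: 0.572
```

play_rows(deltas=[{"x": 0, "y": 0, "z": 0, "rx": 0, "ry": 0, "rz": 0}, {"x": 0, "y": 0, "z": 0, "rx": 0, "ry": 0, "rz": 0}, {"x": 0, "y": 0, "z": 0, "rx": 0, "ry": 0, "rz": 0}], fingers=25)

```text
time_s: 10.1
tcp_pos: [431.2, 287.5, 4.1]
ee_rot: [3.141, 0.001, 2.915]
force: [0.7, -1.4, -0.3]
gripper_width: 0.384
```

```bash
python3 - <<'E'
from h import *
np.set_printoptions(precision=3,suppress=True)
o=telemetry.get_obs(); print(o)
q,_=shot('side','side5'); q2,_=shot('top','top5')
cv2.imwrite('pics/c8.png',np.hstack([cv2.resize(q[250:350,260:360],None,fx=4,fy=4),cv2.resize(q2[190:290,200:300],None,fx=4,fy=4)])[:,:,::-1])
E
```

```text
{'time_s': 10.1, 'q': array([ 0.331,  0.491, -1.139,  1.956,  0.524,  1.03 ,  0.297]), 'dq': array([ 0.   ,  0.001,  0.001,  0.002, -0.001, -0.002, -0.001]), 'joint_torque': array([ -0.035, -32.654, -12.468, -23.673,  -0.042,   0.055,  -0.   ]), 'tcp_pos': array([431.236, 287.504,   4.055]), 'ee_rot': array([3.141, 0.001, 2.915]), 'force': array([ 0.724, -1.364, -0.322]), 'wrist_torque': array([ 0.131, -0.117, -0.039]), 'gripper_width': 0.38386179489884986}
```

View pics/c8.png

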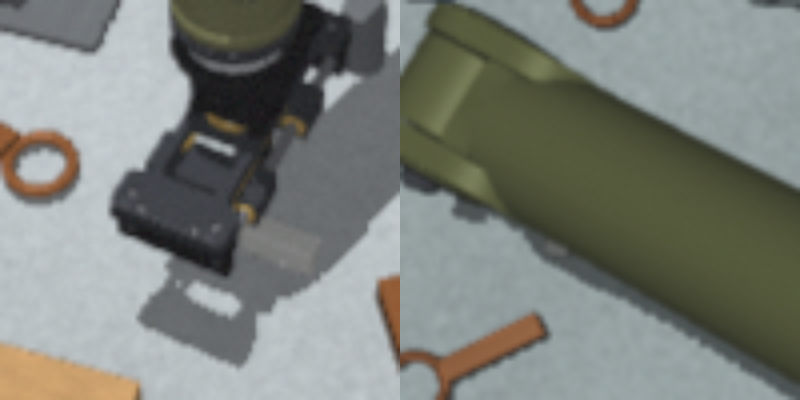

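play_rows(deltas=[{"x": 0, "y": 0, "z": 0, "rx": 0, "ry": 0, "rz": 0}, {"x": 0, "y": 0, "z": 0, "rx": 0, "ry": 0, "rz": 0}, {"x": 0, "y": 0, "z": 0, "rx": 0, "ry": 0, "rz": 0}], fingers=10)

```text
time_s: 10.5
tcp_pos: [430.8, 287.4, 3.6]
ee_rot: [-3.142, 0.0, 2.915]
force: [0.5, -0.3, 0.1]
gripper_width: 0.146
```

play_rows(deltas=[{"x": 0, "y": 0, "z": 0, "rx": 0, "ry": 0, "rz": 0}, {"x": 0, "y": 0, "z": 0, "rx": 0, "ry": 0, "rz": 0}], fingers=10)

```text
time_s: 10.7
tcp_pos: [430.8, 287.4, 3.6]
ee_rot: [-3.141, -0.0, 2.915]
force: [1.3, 1.7, -0.5]
gripper_width: 0.119
```

play_rows(deltas=[{"x": 0, "y": 0, "z": 0, "rx": 0, "ry": 0, "rz": 0}, {"x": 0, "y": 0, "z": 0, "rx": 0, "ry": 0, "rz": 0}], fingers=10)

```text
time_s: 10.9
tcp_pos: [430.8, 287.4, 3.6]
ee_rot: [-3.141, -0.0, 2.915]
force: [-0.4, 0.3, -0.2]
gripper_width: 0.118
```

```bash
python3 - <<'E'
from h import *
np.set_printoptions(precision=0,suppress=True)
z=np.load('pics/side4.npz'); Q=pts('side',z['d'])
for v in range(262,282,2): print(v,[Q[v,u].round().tolist() for u in (317,319,321)])
o=telemetry.get_obs()
E
```

```text
262 [[427.0, 317.0, 226.0], [423.0, 316.0, 226.0], [417.0, 322.0, 233.0]]
264 [[427.0, 320.0, 222.0], [423.0, 319.0, 221.0], [417.0, 322.0, 227.0]]
266 [[433.0, 295.0, 184.0], [428.0, 296.0, 186.0], [417.0, 324.0, 223.0]]
268 [[432.0, 300.0, 182.0], [428.0, 298.0, 180.0], [416.0, 325.0, 217.0]]
270 [[433.0, 297.0, 171.0], [428.0, 298.0, 173.0], [423.0, 296.0, 173.0]]
272 [[433.0, 298.0, 165.0], [428.0, 296.0, 164.0], [423.0, 298.0, 168.0]]
274 [[433.0, 296.0, 154.0], [429.0, 294.0, 153.0], [423.0, 297.0, 158.0]]
276 [[433.0, 297.0, 148.0], [428.0, 297.0, 149.0], [424.0, 295.0, 148.0]]
278 [[433.0, 296.0, 138.0], [428.0, 298.0, 143.0], [423.0, 298.0, 144.0]]
280 [[457.0, 198.0, -0.0], [452.0, 198.0, 1.0], [446.0, 198.0, 2.0]]
```

The depth explains it. In side4 the fingertips sit at z≈139 while the TCP reads 117, so the real tips are about 22 mm above the reported TCP. The body starts 22 mm high as well. The jaws therefore closed just above the bar. I'll open and go lower slowly, watching the force.

play_rows(deltas=[{"x": 0, "y": 0, "z": -2, "rx": 0, "ry": 0, "rz": 0}, {"x": 0, "y": 0, "z": 0, "rx": 0, "ry": 0, "rz": 0}, {"x": 0, "y": 0, "z": 0, "rx": 0, "ry": 0, "rz": 0}, {"x": 0, "y": 0, "z": 0, "rx": 0, "ry": 0, "rz": 0}, {"x": 0, "y": 0, "z": 0, "rx": 0, "ry": 0, "rz": 0}, {"x": 0, "y": 0, "z": 0, "rx": 0, "ry": 0, "rz": 0}, {"x": 0, "y": 0, "z": 0, "rx": 0, "ry": 0, "rz": 0}, {"x": 0, "y": 0, "z": 3, "rx": 0, "ry": 0, "rz": 0}, {"x": 0, "y": 0, "z": 3, "rx": 0, "ry": 0, "rz": 0}, {"x": 0, "y": 0, "z": 3, "rx": 0, "ry": 0, "rz": 0}, {"x": 0, "y": 0, "z": 3, "rx": 0, "ry": 0, "rz": 0}], fingers=60)

```text
time_s: 12.0
tcp_pos: [430.7, 287.3, -6.8]
ee_rot: [-3.141, -0.0, 2.915]
force: [0.1, 0.1, -0.9]
gripper_width: 0.688
```

play_rows(deltas=[{"x": 0, "y": 0, "z": 2, "rx": 0, "ry": 0, "rz": 0}, {"x": 0, "y": 0, "z": 2, "rx": 0, "ry": 0, "rz": 0}, {"x": 0, "y": 0, "z": 2, "rx": 0, "ry": 0, "rz": 0}, {"x": 0, "y": 0, "z": 0, "rx": 0, "ry": 0, "rz": 0}], fingers=60)

```text
time_s: 12.4
tcp_pos: [430.7, 287.3, -12.7]
ee_rot: [-3.141, -0.0, 2.915]
force: [-0.5, -0.6, -1.1]
gripper_width: 0.69
```

play_rows(deltas=[{"x": 0, "y": 0, "z": 2, "rx": 0, "ry": 0, "rz": 0}, {"x": 0, "y": 0, "z": 2, "rx": 0, "ry": 0, "rz": 0}, {"x": 0, "y": 0, "z": 0, "rx": 0, "ry": 0, "rz": 0}], fingers=60)

```text
time_s: 12.7
tcp_pos: [430.6, 287.2, -16.7]
ee_rot: [-3.141, -0.0, 2.915]
force: [0.1, -0.9, 0.5]
gripper_width: 0.693
```

play_rows(deltas=[{"x": 0, "y": 0, "z": 1, "rx": 0, "ry": 0, "rz": 0}, {"x": 0, "y": 0, "z": 1, "rx": 0, "ry": 0, "rz": 0}], fingers=60)

```text
time_s: 12.9
tcp_pos: [430.9, 287.4, -18.4]
ee_rot: [-3.142, 0.0, 2.915]
force: [-0.0, -0.7, 0.1]
gripper_width: 0.687
```

play_rows(deltas=[{"x": 0, "y": 0, "z": 0, "rx": 0, "ry": 0, "rz": 0}, {"x": 0, "y": 0, "z": 0, "rx": 0, "ry": 0, "rz": 0}, {"x": 0, "y": 0, "z": 0, "rx": 0, "ry": 0, "rz": 0}, {"x": 0, "y": 0, "z": 0, "rx": 0, "ry": 0, "rz": 0}, {"x": 0, "y": 0, "z": 0, "rx": 0, "ry": 0, "rz": 0}, {"x": 0, "y": 0, "z": 0, "rx": 0, "ry": 0, "rz": 0}, {"x": 0, "y": 0, "z": 0, "rx": 0, "ry": 0, "rz": 0}, {"x": 0, "y": 0, "z": 0, "rx": 0, "ry": 0, "rz": 0}], fingers=0)

```text
time_s: 13.7
tcp_pos: [430.9, 287.4, -18.4]
ee_rot: [-3.142, 0.0, 2.915]
force: [0.1, 1.3, 0.4]
gripper_width: 0.203
```

Gripped: opening 17.7 mm. Lifting now and aligning with the scale.

play_rows(deltas=[{"x": 0, "y": 0, "z": -8, "rx": 0, "ry": 0, "rz": 0}, {"x": 0, "y": 0, "z": -20, "rx": 0, "ry": 0, "rz": 0}, {"x": 0, "y": 0, "z": -28, "rx": 0, "ry": 0, "rz": 0}, {"x": 0, "y": 0, "z": -28, "rx": 0, "ry": 0, "rz": 0}, {"x": 0, "y": 0, "z": -28, "rx": 0, "ry": 0, "rz": -0.036}, {"x": 0, "y": 0, "z": -28, "rx": 0, "ry": 0, "rz": -0.036}, {"x": 0, "y": 0, "z": -28, "rx": 0, "ry": 0, "rz": -0.036}, {"x": 0, "y": 0, "z": -28, "rx": 0, "ry": 0, "rz": -0.035}, {"x": 0, "y": 0, "z": -28, "rx": 0, "ry": 0, "rz": 0}, {"x": 0, "y": 0, "z": -28, "rx": 0, "ry": 0, "rz": 0}, {"x": 0, "y": 0, "z": -28, "rx": 0, "ry": 0, "rz": 0}, {"x": 0, "y": 0, "z": -28, "rx": 0, "ry": 0, "rz": 0}, {"x": 0, "y": 0, "z": 0, "rx": 0, "ry": 0, "rz": 0}], fingers=0)

```text
time_s: 15.0
tcp_pos: [431.7, 289.0, 292.7]
ee_rot: [3.14, 0.005, 3.059]
force: [0.0, -0.3, -4.1]
gripper_width: 0.2
```

```bash
python3 - <<'E'
from h import *
np.set_printoptions(precision=3,suppress=True)
o=telemetry.get_obs(); print(o['time_s'],o['tcp_pos'],o['ee_rot'],o['force'],o['q'],o['gripper_width'])
E
```

```text
15.0 [431.687 288.951 292.731] [3.14  0.005 3.059] [ 0.023 -0.291 -4.123] [ 0.604  0.141 -1.341  1.595  0.139  1.51   0.745] 0.20047625169424968
```

play_rows(deltas=[{"x": -6, "y": -20, "z": 0, "rx": 0, "ry": 0, "rz": 0}, {"x": -6, "y": -26, "z": 0, "rx": 0, "ry": 0, "rz": 0}, {"x": -6, "y": -26, "z": 0, "rx": 0, "ry": 0, "rz": 0}, {"x": -6, "y": -26, "z": 0, "rx": 0, "ry": 0, "rz": 0}, {"x": -6, "y": -26, "z": 0, "rx": 0, "ry": 0, "rz": 0}, {"x": -6, "y": -26, "z": 0, "rx": 0, "ry": 0, "rz": 0}, {"x": -6, "y": -26, "z": 0, "rx": 0, "ry": 0, "rz": 0}, {"x": -6, "y": -26, "z": 0, "rx": 0, "ry": 0, "rz": 0}, {"x": -6, "y": -26, "z": 0, "rx": 0, "ry": 0, "rz": 0}, {"x": -6, "y": -26, "z": 0, "rx": 0, "ry": 0, "rz": 0}, {"x": -6, "y": -20, "z": 0, "rx": 0, "ry": 0, "rz": 0}, {"x": -2, "y": -8, "z": 0, "rx": 0, "ry": 0, "rz": 0}, {"x": 0, "y": 0, "z": 0, "rx": 0, "ry": 0, "rz": 0}, {"x": 0, "y": 0, "z": 0, "rx": 0, "ry": 0, "rz": 0}], fingers=0)

```text
time_s: 16.4
tcp_pos: [474.9, 2.4, 289.4]
ee_rot: [3.141, -0.001, 3.06]
force: [-0.4, 0.3, -3.0]
gripper_width: 0.201
```

```bash
python3 - <<'E'
from h import *
np.set_printoptions(precision=3,suppress=True)
o=telemetry.get_obs(); print(o['time_s'],o['tcp_pos'],o['ee_rot'],o['force'],o['q'],o['gripper_width'])
q,_=shot('side','side6'); q2,_=shot('top','top6')
cv2.imwrite('pics/c9.png',np.hstack([cv2.resize(q[100:200,250:350],None,fx=4,fy=4,interpolation=cv2.INTER_CUBIC),cv2.resize(q2[120:220,290:390],None,fx=4,fy=4,interpolation=cv2.INTER_CUBIC)])[:,:,::-1])
E
```

```text
16.4 [474.919   2.388 289.394] [ 3.141 -0.001  3.06 ] [-0.396  0.291 -3.013] [ 1.    -0.091 -0.979  1.695 -0.077  1.499  1.518] 0.20092023412419907
```

View pics/c9.png

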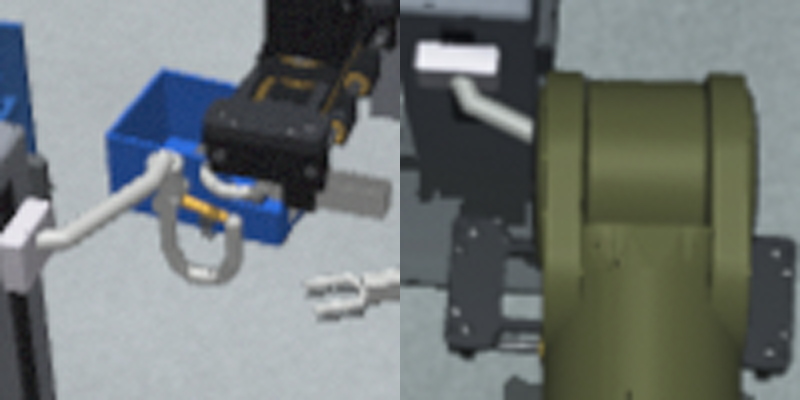

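Side view: the eye hovers above the mouth. Crown outer edge is at about (300.5,145), gate at (295,150)–(307,154.5), nose tip at (308,155.5). I'll measure the crown against the nose in this view.

```bash
python3 - <<'E'
from h import *
np.set_printoptions(precision=1,suppress=True)
z=np.load('pics/side6.npz'); Q=pts('side',z['d']); p=z['p']
for v in range(138,152,1): print(v,[(u,int(p[v,u].mean()),Q[v,u].round().astype(int).tolist()) for u in range(299,308) if Q[v,u,2]>250])
# planes: scale frame
th=-0.084; 
for name,P in dict(nose=[525.5,-4,278],crown=[537,-5,318.5]).items(): print(name,proj('side',P))
def ony(u,v,y):
    o,d=ray('side',u,v); return o+d*(y-o[1])/d[1]
g=cv2.cvtColor(p,cv2.COLOR_RGB2GRAY)
cv2.imwrite('pics/c10.png',cv2.resize(p[130:185,280:330],None,fx=12,fy=10,interpolation=cv2.INTER_NEAREST)[:,:,::-1])
E
```

```text
138 [(301, 69, [519, 85, 393]), (302, 32, [516, 87, 395]), (303, 56, [514, 86, 394]), (304, 62, [512, 85, 394]), (305, 65, [509, 85, 395]), (306, 41, [507, 85, 395]), (307, 25, [504, 88, 397])]
139 [(301, 78, [520, 84, 390]), (302, 41, [517, 85, 391]), (303, 52, [514, 87, 392]), (304, 62, [512, 85, 391]), (305, 61, [509, 85, 392]), (306, 37, [506, 87, 393]), (307, 22, [503, 90, 396])]
140 [(301, 103, [519, 86, 388]), (302, 60, [517, 87, 389]), (303, 33, [514, 88, 390]), (304, 45, [512, 86, 389]), (305, 40, [509, 89, 391]), (306, 33, [507, 86, 390]), (307, 27, [504, 88, 391])]
141 [(300, 122, [547, 1, 322]), (301, 121, [519, 86, 385]), (302, 69, [517, 86, 385]), (303, 22, [514, 87, 386]), (304, 24, [512, 85, 385]), (305, 31, [509, 87, 387]), (306, 24, [507, 86, 387]), (307, 26, [504, 86, 387])]
142 [(300, 165, [545, 6, 323]), (301, 177, [542, 6, 324]), (302, 105, [517, 87, 383]), (303, 37, [515, 85, 382]), (304, 22, [512, 86, 383]), (305, 26, [509, 89, 386]), (306, 25, [507, 85, 383]), (307, 31, [505, 86, 384])]
143 [(300, 176, [543, 13, 325]), (301, 206, [541, 12, 325]), (302, 174, [
[... 533 characters left out ...]
), (307, 177, [523, 19, 323])]
147 [(302, 118, [536, 22, 319]), (303, 148, [532, 26, 323]), (304, 177, [529, 25, 322]), (305, 202, [526, 25, 323]), (306, 207, [524, 25, 323]), (307, 207, [522, 23, 322])]
148 [(302, 79, [270, 959, 1023]), (304, 127, [530, 24, 318]), (305, 147, [527, 26, 320]), (306, 155, [524, 26, 321]), (307, 164, [522, 23, 319])]
149 []
150 [(299, 162, [553, -7, 286]), (300, 134, [550, -6, 287])]
151 [(299, 168, [552, -3, 286]), (300, 162, [549, -2, 287]), (301, 159, [546, -4, 286]), (302, 115, [544, -7, 284]), (303, 88, [541, -5, 286])]
nose (np.float64(308.44900268687974), np.float64(154.3073172023462))
crown (np.float64(304.03168107447885), np.float64(141.3856879403791))
```

View pics/c10.png

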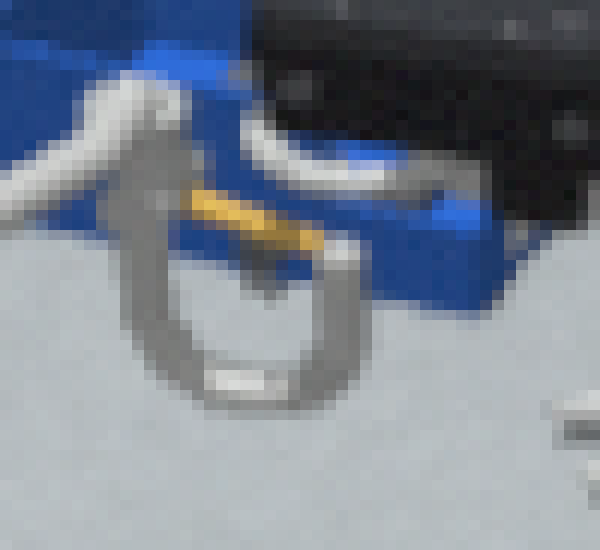

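```bash
python3 - <<'E'
from h import *
from scipy.optimize import least_squares
np.set_printoptions(precision=1,suppress=True)
p=np.load('pics/side6.npz')['p'].astype(float)
R=p[...,0]  # red: eye bright, blue bg dark
for v in range(140,150): print(v,R[v,296:312].astype(int))
pts_=[]
for v in range(142,148):
    row=R[v,296:312]; 
    i=np.argmax(row>110); 
    if i>0: u=296+i-1+(110-row[i-1])/(row[i]-row[i-1]); pts_.append((u,v))
for u in range(303,311):
    col=R[142:154,u]; k=np.argmax(col); j=k+np.argmax(col[k:]<110); v=142+j-1+(col[j-1]-110)/(col[j-1]-col[j]); pts_.append((u,v))
print(np.array(pts_))
for zz in (316,319,322):
    X=np.array([onz('side',u,v,zz)[:2] for u,v in pts_])
    s=least_squares(lambda c:np.hypot(*(X-c).T)-27,[517,0],loss='soft_l1'); print(zz,s.x,s.fun)
E
```

```text
140 [54 37 28 29 59 89 55 33 43 39 32 27 28 27 25 23]
141 [ 42  33  34  32 105 116  69  22  24  31  25  26  28  25  23  29]
142 [ 43  36  32  36 157 176 105  37  22  27  26  32  22  31  30  21]
143 [ 42  35  34  38 173 205 174 100  44  32  27  24  29  25  22  28]
144 [ 78  50  33  37 146 193 207 176  97  38  35  43  46  38  34  32]
145 [122  69  36  28 100 173 202 194 171 127  76  63  78  60  48  43]
146 [131  78  37  33  48 121 168 176 199 201 184 174 181 145 155 164]
147 [104  63  37  31  34  49 108 148 177 202 207 206 215 197 206 210]
148 [127  78  33  32  31  27  45  83 124 145 155 164 176 182 182 168]
149 [207 202 148  85  41  33  36  37  57  81  92 100 114 120 111 106]
[[299.6 142. ]
 [299.5 143. ]
 [299.7 144. ]
 [302.1 147. ]
 [303.  147.6]
 [304.  148.2]
 [305.  148.5]
 [306.  148.7]
 [307.  148.8]
 [308.  149.1]
 [309.  149.2]
 [310.  149. ]]
316 [521.4  -4. ] [ 0.5  0.1 -0.2 -0.5 -0.4  0.2  0.3 -0.  -0.2  0.3  0.4 -0.1]
319 [520.2  -0.1] [ 0.5  0.1 -0.2 -0.5 -0.4  0.3  0.3 -0.  -0.2  0.3  0.4 -0.2]
322 [519.1   3.9] [ 0.4  0.  -0.2 -0.5 -0.4  0.3  0.3 -0.  -0.2  0.3  0.4 -0.2]
```

```bash
python3 - <<'E'
from h import *
np.set_printoptions(precision=1,suppress=True)
for tag in('side0','side6'):
    p=np.load(f'pics/{tag}.npz')['p'].astype(float)
    for v in range(152,167): print(v,p[v,303:316].mean(-1).astype(int), p[v,303:316,2].astype(int)-p[v,303:316,0].astype(int))
def ony(u,v,y):
    o,d=ray('side',u,v); return o+d*(y-o[1])/d[1]
for u,v in((306.2,158),(308.4,158),(310.6,158),(308.4,162),(306.2,162),(310.6,162)): print(u,v,ony(u,v,-2),ony(u,v,-4))
z=np.load('pics/side0.npz');Q=pts('side',z['d'])
print(Q[155:163,306:311,0].round(0)); print(Q[155:163,306:311,1].round(0))
E
```

```text
152 [166 159 131  98  79  74  72  76  71  77  81  89  96] [-127 -102  -41   34   84   92   96   94   95  103  104  124  126]
153 [158 166 161 138 121 132 102  80  72  73  76  73  73] [-130 -136 -123  -76   24   39   60   91   91   93   95   91   96]
154 [103 122 142 144 175 193 159 105  74  73  74  74  73] [ -67  -87 -117  -89   -2   10   17   56   94   97   94   95   97]
155 [ 71  85 100 141 188 198 176 114  73  75  78  75  74] [  8  24 -13 -18  -3   0  -1  38  94  94  94  92  96]
156 [ 70  72  73 130 155 159 141  98  76  74  76  77  75] [56 87 83 10 -2 -2 -2 39 88 95 95 92 96]
157 [ 79  74  73 109 124 125 112  91  75  72  75  73  77] [63 80 93 15  0 -1 -1 44 89 98 95 97 94]
158 [ 97 140 148 124 117 119 112  89  74  74  77  75  77] [25 22 24  9  0 -2 -3 39 86 93 95 97 94]
159 [142 177 182 137 120 118 112 100  91  82  75  74  78] [ 6 10 11  3 -1 -1 -2 23 70 83 91 94 93]
160 [176 183 183 137 118 118 114 119 145 148 145 130 102] [10  9  9  3  1 -2 -1 10 25 25 26 40 70]
161 [182 181 181 136 119 120 114 129 175 184 182 170 153] [11  9 11  5 -1  0 -2  6 10 10 10 17 26]
162 [181 180 181 14
[... 2141 characters left out ...]
4.  265.3]
310.6 158 [519.2  -2.  267.9] [519.7  -4.  266.3]
308.4 162 [525.7  -2.  252.9] [526.3  -4.  251.3]
306.2 162 [532.   -2.  251.9] [532.6  -4.  250.3]
310.6 162 [519.4  -2.  254. ] [520.   -4.  252.4]
[[531. 528. 526. 524. 608.]
 [532. 528. 526. 523. 608.]
 [533. 528. 525. 523. 608.]
 [532. 529. 525. 525. 607.]
 [533. 529. 526. 524. 608.]
 [533. 529. 526. 524. 607.]
 [533. 529. 526. 523. 605.]
 [532. 529. 526. 525. 602.]]
[[  -0.    2.   -2.   -3. -337.]
 [  -4.    2.   -0.   -2. -336.]
 [  -4.    4.    2.    0. -335.]
 [  -2.    1.    2.   -6. -333.]
 [  -4.    1.    1.   -2. -336.]
 [  -3.    1.    0.   -2. -332.]
 [  -2.   -1.    2.    1. -323.]
 [   0.    0.    1.   -5. -312.]]
```

Measured in the same view, the crown is about 16 mm inside the nose centre. Roughly 12 is wanted, since contact with the inner face is at 10.5. I'll shift −4 mm and lower to just above the gate.

play_rows(deltas=[{"x": 4, "y": -1.5, "z": 0, "rx": 0, "ry": 0, "rz": 0}, {"x": 0, "y": 0, "z": 8, "rx": 0, "ry": 0, "rz": 0}, {"x": 0, "y": 0, "z": 8, "rx": 0, "ry": 0, "rz": 0}, {"x": 0, "y": 0, "z": 6, "rx": 0, "ry": 0, "rz": 0}, {"x": 0, "y": 0, "z": 4, "rx": 0, "ry": 0, "rz": 0}, {"x": 0, "y": 0, "z": 2, "rx": 0, "ry": 0, "rz": 0}, {"x": 0, "y": 0, "z": 0, "rx": 0, "ry": 0, "rz": 0}, {"x": 0, "y": 0, "z": 0, "rx": 0, "ry": 0, "rz": 0}], fingers=0)

```text
time_s: 17.3
tcp_pos: [471.1, -0.4, 261.8]
ee_rot: [-3.142, 0.0, 3.058]
force: [-0.2, -0.0, -3.7]
gripper_width: 0.205
```

```bash
python3 - <<'E'
from h import *
np.set_printoptions(precision=3,suppress=True)
o=telemetry.get_obs(); print(o['time_s'],o['tcp_pos'],o['ee_rot'],o['force'],o['wrist_torque'],o['gripper_width'])
q,_=shot('side','side7')
cv2.imwrite('pics/c11.png',cv2.resize(q[130:185,280:340],None,fx=12,fy=10,interpolation=cv2.INTER_CUBIC)[:,:,::-1])
E
```

```text
17.3 [471.135  -0.449 261.811] [-3.142  0.     3.058] [-0.246 -0.025 -3.709] [ 0.074 -0.133 -0.02 ] 0.20457431825111985
```

View pics/c11.png

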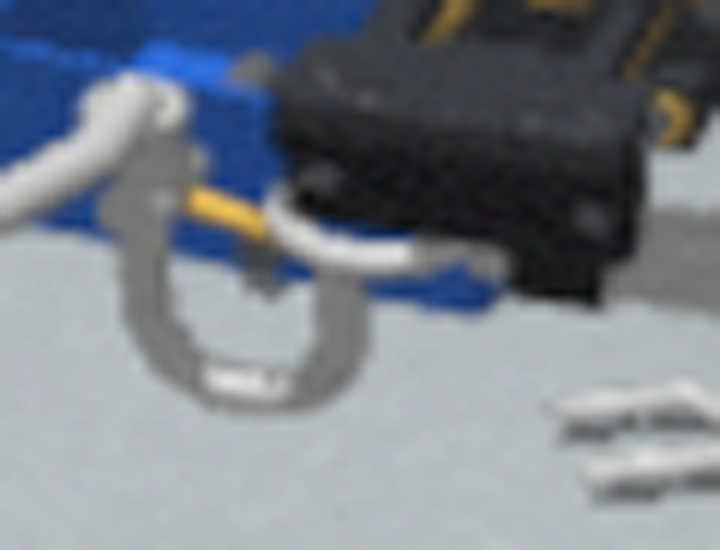

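The near side of the eye now passes in front of the nose, and the crown's outer edge at (301,149) lies over the gate. Pressing slowly.

play_rows(deltas=[{"x": 0, "y": 0, "z": 3, "rx": 0, "ry": 0, "rz": 0}, {"x": 0, "y": 0, "z": 3, "rx": 0, "ry": 0, "rz": 0}, {"x": 0, "y": 0, "z": 3, "rx": 0, "ry": 0, "rz": 0}, {"x": 0, "y": 0, "z": 3, "rx": 0, "ry": 0, "rz": 0}, {"x": 0, "y": 0, "z": 0, "rx": 0, "ry": 0, "rz": 0}, {"x": 0, "y": 0, "z": 0, "rx": 0, "ry": 0, "rz": 0}], fingers=0)

```text
time_s: 17.95
tcp_pos: [470.9, -0.4, 249.6]
ee_rot: [-3.142, -0.0, 3.058]
force: [-1.6, -0.1, -1.7]
gripper_width: 0.201
```

play_rows(deltas=[{"x": 0, "y": 0, "z": 2, "rx": 0, "ry": 0, "rz": 0}, {"x": 0, "y": 0, "z": 2, "rx": 0, "ry": 0, "rz": 0}, {"x": 0, "y": 0, "z": 2, "rx": 0, "ry": 0, "rz": 0}, {"x": 0, "y": 0, "z": 0, "rx": 0, "ry": 0, "rz": 0}], fingers=0)

```text
time_s: 18.35
tcp_pos: [470.8, -0.4, 243.4]
ee_rot: [-3.142, -0.0, 3.058]
force: [0.0, -0.9, -1.2]
gripper_width: 0.204
```

```bash
python3 - <<'E'
from h import *
np.set_printoptions(precision=3,suppress=True)
o=telemetry.get_obs(); print(o['time_s'],o['tcp_pos'],o['ee_rot'],o['force'],o['wrist_torque'],o['gripper_width'])
q,_=shot('side','side8')
o=telemetry.get_obs(); print(o['time_s'],o['force'],o['wrist_torque'])
cv2.imwrite('pics/c12.png',cv2.resize(q[130:185,280:340],None,fx=12,fy=10,interpolation=cv2.INTER_CUBIC)[:,:,::-1])
E
```

```text
18.35 [470.788  -0.417 243.366] [-3.142 -0.     3.058] [ 0.033 -0.885 -1.177] [ 0.14  -0.198 -0.033] 0.20419714318332258
18.4 [ 0.326 -0.225 -1.772] [ 0.048 -0.232  0.013]
```

View pics/c12.png

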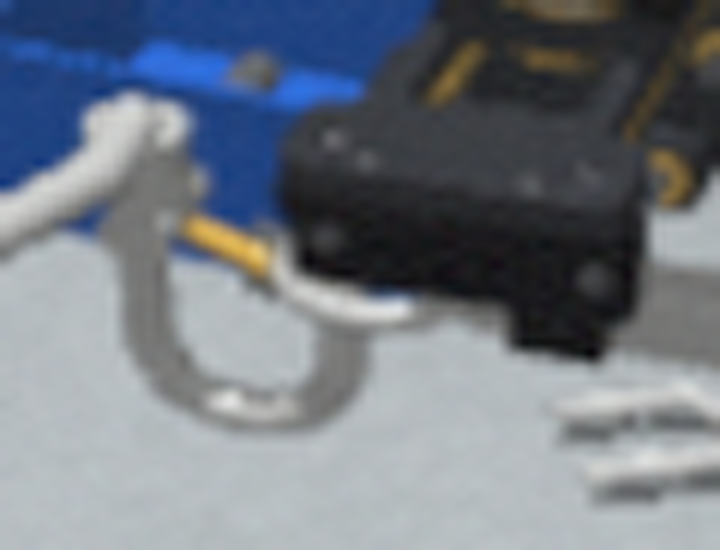

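The hook has sunk by about 2 px and the gate (crop (190,225)–(265,262)) is tilting under the crown. Going on.

play_rows(deltas=[{"x": 0, "y": 0, "z": 2, "rx": 0, "ry": 0, "rz": 0}, {"x": 0, "y": 0, "z": 2, "rx": 0, "ry": 0, "rz": 0}, {"x": 0, "y": 0, "z": 2, "rx": 0, "ry": 0, "rz": 0}, {"x": 0, "y": 0, "z": 2, "rx": 0, "ry": 0, "rz": 0}, {"x": 0, "y": 0, "z": 2, "rx": 0, "ry": 0, "rz": 0}, {"x": 0, "y": 0, "z": 0, "rx": 0, "ry": 0, "rz": 0}], fingers=0)

```text
time_s: 19.0
tcp_pos: [470.6, -0.4, 233.2]
ee_rot: [3.142, -0.001, 3.058]
force: [-0.7, 0.1, -1.5]
gripper_width: 0.208
```

```bash
python3 - <<'E'
from h import *
np.set_printoptions(precision=3,suppress=True)
o=telemetry.get_obs(); print(o['time_s'],o['tcp_pos'],o['ee_rot'],o['force'],o['wrist_torque'],o['gripper_width'])
q,_=shot('side','side9')
o=telemetry.get_obs(); print(o['time_s'],o['force'],o['wrist_torque'])
cv2.imwrite('pics/c13.png',cv2.resize(q[130:185,280:340],None,fx=12,fy=10,interpolation=cv2.INTER_CUBIC)[:,:,::-1])
E
```

```text
19.0 [470.605  -0.433 233.248] [ 3.142 -0.001  3.058] [-0.699  0.074 -1.51 ] [ 0.149 -0.109  0.025] 0.20821653212705063
19.05 [-0.715  0.452 -1.111] [ 0.066 -0.085 -0.018]
```

View pics/c13.png

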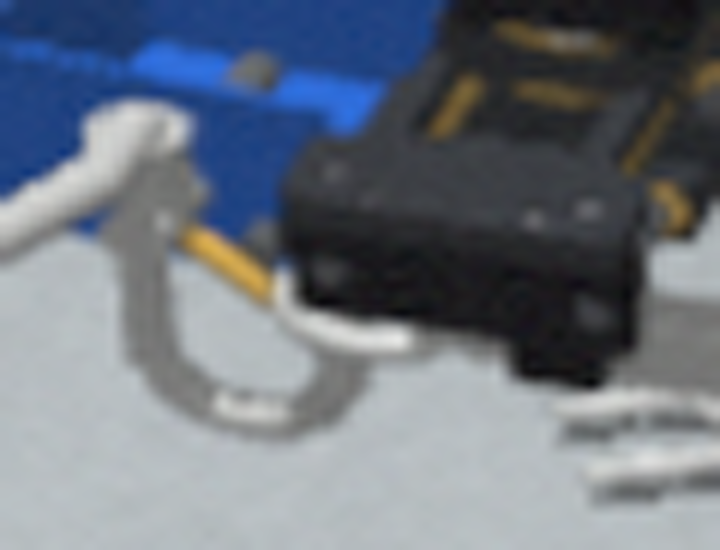

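play_rows(deltas=[{"x": 0, "y": 0, "z": 2, "rx": 0, "ry": 0, "rz": 0}, {"x": 0, "y": 0, "z": 2, "rx": 0, "ry": 0, "rz": 0}, {"x": 0, "y": 0, "z": 2, "rx": 0, "ry": 0, "rz": 0}, {"x": 0, "y": 0, "z": 2, "rx": 0, "ry": 0, "rz": 0}, {"x": 0, "y": 0, "z": 2, "rx": 0, "ry": 0, "rz": 0}, {"x": 0, "y": 0, "z": 0, "rx": 0, "ry": 0, "rz": 0}], fingers=0)

```text
time_s: 19.65
tcp_pos: [470.0, -0.4, 222.8]
ee_rot: [-3.142, -0.002, 3.058]
force: [-2.1, 0.4, -3.0]
gripper_width: 0.209
```

```bash
python3 - <<'E'
from h import *
np.set_printoptions(precision=3,suppress=True)
o=telemetry.get_obs(); print(o['time_s'],o['tcp_pos'],o['ee_rot'],o['force'],o['wrist_torque'],o['gripper_width'])
q,_=shot('side','side10')
o=telemetry.get_obs(); print(o['time_s'],o['force'],o['wrist_torque'])
cv2.imwrite('pics/c14.png',cv2.resize(q[130:185,280:340],None,fx=12,fy=10,interpolation=cv2.INTER_CUBIC)[:,:,::-1])
E
```

```text
19.65 [470.036  -0.445 222.85 ] [-3.142 -0.002  3.058] [-2.1    0.395 -2.951] [ 0.138  0.294 -0.005] 0.20872648460386875
19.7 [-0.774 -0.107 -3.756] [ 0.078 -0.102 -0.038]
```

View pics/c14.png

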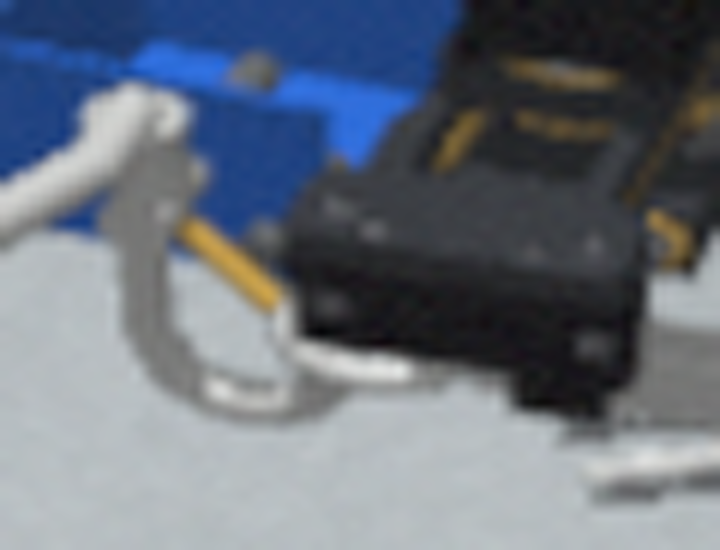

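The hook is springing back and the crown is sliding past the gate tip, at crop (280,300). A few more mm.

play_rows(deltas=[{"x": 0, "y": 0, "z": 1.5, "rx": 0, "ry": 0, "rz": 0}, {"x": 0, "y": 0, "z": 1.5, "rx": 0, "ry": 0, "rz": 0}, {"x": 0, "y": 0, "z": 1.5, "rx": 0, "ry": 0, "rz": 0}, {"x": 0, "y": 0, "z": 0, "rx": 0, "ry": 0, "rz": 0}, {"x": 0, "y": 0, "z": 0, "rx": 0, "ry": 0, "rz": 0}], fingers=0)

```text
time_s: 20.2
tcp_pos: [471.0, -0.4, 219.1]
ee_rot: [-3.142, -0.0, 3.058]
force: [0.5, 0.5, -4.9]
gripper_width: 0.206
```

```bash
python3 - <<'E'
from h import *
np.set_printoptions(precision=3,suppress=True)
o=telemetry.get_obs(); print(o['time_s'],o['tcp_pos'],o['ee_rot'],o['force'],o['wrist_torque'],o['gripper_width'])
q,_=shot('side','side11')
o=telemetry.get_obs(); print(o['time_s'],o['force'],o['wrist_torque'])
cv2.imwrite('pics/c15.png',cv2.resize(q[130:185,280:340],None,fx=12,fy=10,interpolation=cv2.INTER_CUBIC)[:,:,::-1])
E
```

```text
20.2 [470.964  -0.448 219.084] [-3.142 -0.     3.058] [ 0.49   0.467 -4.868] [ 0.12  -0.107 -0.025] 0.20573789880935567
20.25 [-0.297 -0.185 -3.021] [ 0.103 -0.117 -0.001]
```

View pics/c15.png

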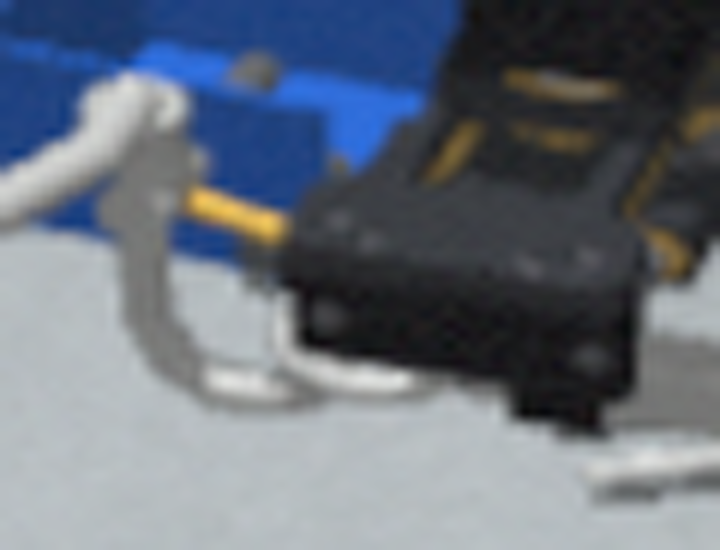

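It has snapped in: the gate is back at its shut line, crop (190,200)–(285,230), and the hook is back at its unloaded height. To keep the swing small I'll lower the crown towards the basket and pitch the tail down about the crown. First a small part, checking the joints.

play_rows(deltas=[{"x": -1, "y": 0, "z": 2, "rx": 0, "ry": 0, "rz": 0}, {"x": -1, "y": 0, "z": 2, "rx": 0, "ry": 0, "rz": 0}, {"x": -1, "y": 0, "z": 2, "rx": 0, "ry": 0, "rz": 0}, {"x": -1, "y": 0, "z": 2, "rx": 0, "ry": 0, "rz": 0}, {"x": -3.2, "y": 0, "z": 6.1, "rx": 0, "ry": -0.1, "rz": 0}, {"x": -3.2, "y": 0, "z": 6.1, "rx": 0, "ry": -0.1, "rz": 0}, {"x": 0, "y": 0, "z": 0, "rx": 0, "ry": 0, "rz": 0}], fingers=0)

```text
time_s: 20.95
tcp_pos: [479.3, -1.9, 197.7]
ee_rot: [-3.138, 0.199, 3.057]
force: [-0.8, -0.4, -3.6]
gripper_width: 0.203
```

```bash
python3 - <<'E'
from h import *
np.set_printoptions(precision=3,suppress=True)
o=telemetry.get_obs(); print(o['time_s'],o['tcp_pos'],o['ee_rot'],o['force'],o['wrist_torque'],o['q'])
q,_=shot('side','side12')
cv2.imwrite('pics/c16.png',cv2.resize(q[130:190,280:340],None,fx=12,fy=10,interpolation=cv2.INTER_CUBIC)[:,:,::-1])
E
```

```text
20.95 [479.316  -1.909 197.745] [-3.138  0.199  3.057] [-0.76  -0.449 -3.627] [0.122 0.39  0.006] [ 0.99  -0.293 -0.891  2.001 -0.248  1.136  1.667]
```

View pics/c16.png

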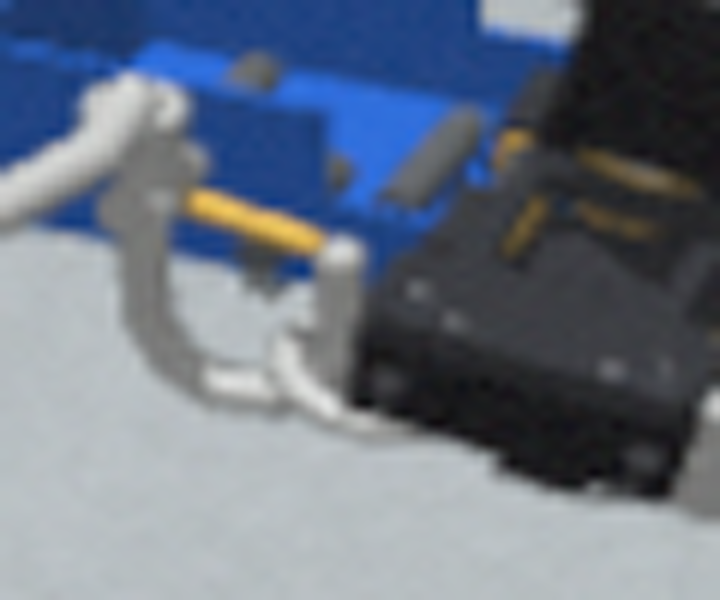

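The gate is shut above the crown and the nose stands through the hole. Joint 2 is near its limit at −0.293, so no more pitching. I'll just ease the crown nearer the basket floor, checking joint 2.

play_rows(deltas=[{"x": -1.6, "y": 0, "z": 2.4, "rx": 0, "ry": 0, "rz": 0}, {"x": -1.6, "y": 0, "z": 2.4, "rx": 0, "ry": 0, "rz": 0}], fingers=0)

```text
time_s: 21.2
tcp_pos: [487.2, -1.4, 195.8]
ee_rot: [3.141, 0.2, 3.059]
force: [0.7, -0.3, -2.7]
gripper_width: 0.205
```

```bash
python3 - <<'E'
from h import *
np.set_printoptions(precision=3,suppress=True)
o=telemetry.get_obs(); print(o['time_s'],o['tcp_pos'],o['ee_rot'],o['force'],o['wrist_torque'],o['q'])
E
```

```text
21.2 [487.168  -1.368 195.833] [3.141 0.2   3.059] [ 0.685 -0.338 -2.691] [0.111 0.307 0.009] [ 0.997 -0.266 -0.907  1.989 -0.233  1.125  1.655]
```

play_rows(deltas=[{"x": 0, "y": 0, "z": 2.5, "rx": 0, "ry": 0, "rz": 0}, {"x": 0, "y": 0, "z": 2.5, "rx": 0, "ry": 0, "rz": 0}, {"x": 0, "y": 0, "z": 0, "rx": 0, "ry": 0, "rz": 0}], fingers=0)

```text
time_s: 21.5
tcp_pos: [486.9, -1.6, 189.7]
ee_rot: [3.14, 0.199, 3.058]
force: [-1.0, 0.2, -3.8]
gripper_width: 0.204
```

```bash
python3 - <<'E'
from h import *
np.set_printoptions(precision=3,suppress=True)
o=telemetry.get_obs(); print(o['time_s'],o['tcp_pos'],o['ee_rot'],o['force'],o['wrist_torque'],o['q'])
q,_=shot('side','side13')
cv2.imwrite('pics/c17.png',cv2.resize(q[130:190,280:340],None,fx=12,fy=10,interpolation=cv2.INTER_CUBIC)[:,:,::-1])
E
```

```text
21.5 [486.909  -1.619 189.721] [3.14  0.199 3.058] [-0.984  0.165 -3.814] [ 0.062  0.212 -0.002] [ 0.999 -0.26  -0.913  1.998 -0.23   1.113  1.651]
```

View pics/c17.png

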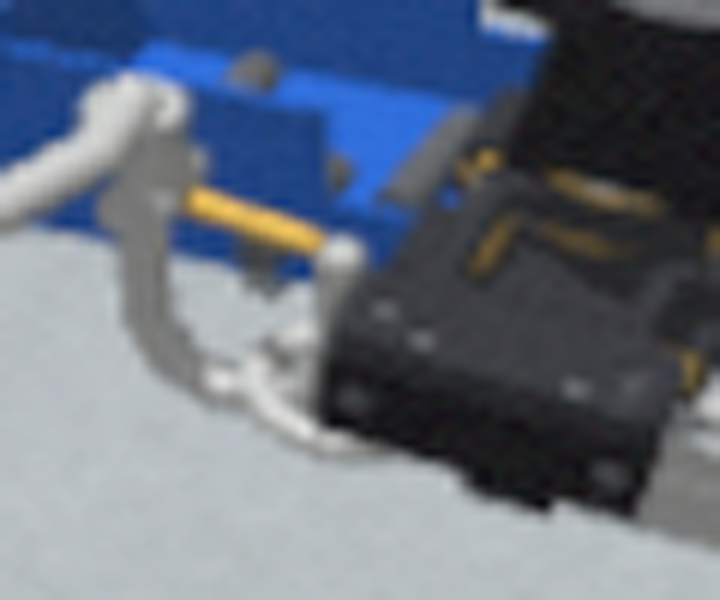

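The crown is just above the basket floor, gate shut. Letting go.

play_rows(deltas=[{"x": 0, "y": 0, "z": 0, "rx": 0, "ry": 0, "rz": 0}, {"x": 0, "y": 0, "z": 0, "rx": 0, "ry": 0, "rz": 0}, {"x": 0, "y": 0, "z": 0, "rx": 0, "ry": 0, "rz": 0}, {"x": 0, "y": 0, "z": 0, "rx": 0, "ry": 0, "rz": 0}, {"x": 0, "y": 0, "z": 0, "rx": 0, "ry": 0, "rz": 0}, {"x": 0, "y": 0, "z": 0, "rx": 0, "ry": 0, "rz": 0}, {"x": 0, "y": 0, "z": 0, "rx": 0, "ry": 0, "rz": 0}, {"x": 0, "y": 0, "z": 0, "rx": 0, "ry": 0, "rz": 0}, {"x": 0, "y": 0, "z": 0, "rx": 0, "ry": 0, "rz": 0}], fingers=87)

```text
time_s: 22.45
tcp_pos: [487.0, -1.8, 190.3]
ee_rot: [-3.141, 0.2, 3.058]
force: [0.2, 0.8, -0.1]
gripper_width: 0.937
```

```bash
python3 - <<'E'
from h import *
np.set_printoptions(precision=3,suppress=True)
o=telemetry.get_obs(); print(o['time_s'],o['tcp_pos'],o['force'],o['q'],o['gripper_width'])
q,_=shot('side','side14')
cv2.imwrite('pics/c18.png',cv2.resize(q[120:240,260:360],None,fx=6,fy=5,interpolation=cv2.INTER_CUBIC)[:,:,::-1])
E
```

```text
22.45 [486.967  -1.801 190.304] [ 0.19   0.767 -0.064] [ 0.998 -0.262 -0.913  1.998 -0.23   1.113  1.651] 0.9368863918859534
```

View pics/c18.png

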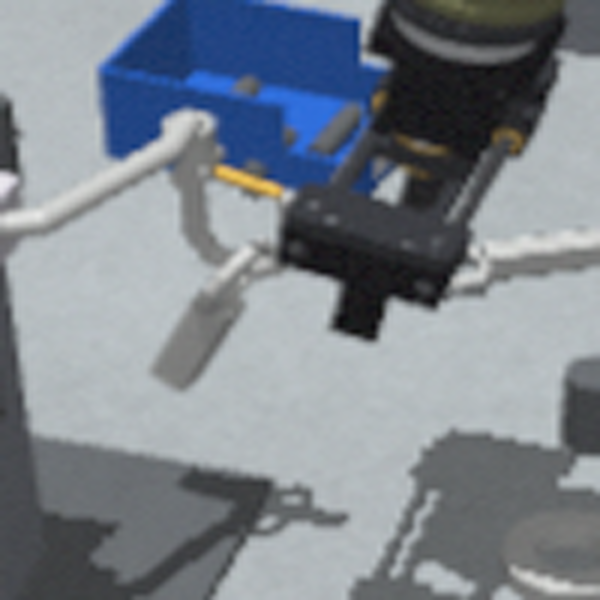

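The bar swings freely from the basket, shank end at crop (180,380), gate shut. Raising the open gripper straight up.

play_rows(deltas=[{"x": -1, "y": 0, "z": -5, "rx": 0, "ry": 0, "rz": 0}, {"x": -2, "y": 0, "z": -10, "rx": 0, "ry": 0, "rz": 0}, {"x": -2, "y": 0, "z": -10, "rx": 0, "ry": 0, "rz": 0}, {"x": -2, "y": 0, "z": -10, "rx": 0, "ry": 0, "rz": 0}, {"x": -2, "y": 0, "z": -10, "rx": 0, "ry": 0, "rz": 0}], fingers=87)

```text
time_s: 23.0
tcp_pos: [487.1, -1.8, 237.5]
ee_rot: [-3.141, 0.201, 3.058]
force: [0.6, 0.3, 0.7]
gripper_width: 1.0
```

```bash
python3 - <<'E'
from h import *
np.set_printoptions(precision=3,suppress=True)
o=telemetry.get_obs(); print(o['time_s'],o['tcp_pos'],o['force'],o['q'],o['gripper_width'])
E
```

```text
23.0 [487.138  -1.814 237.543] [0.624 0.252 0.74 ] [ 0.936 -0.28  -0.832  1.926 -0.224  1.21   1.649] 1.0000491546001948
```

play_rows(deltas=[{"x": 0, "y": 0, "z": -3, "rx": 0, "ry": 0.04, "rz": 0}, {"x": 0, "y": 0, "z": -3, "rx": 0, "ry": 0.04, "rz": 0}, {"x": 0, "y": 0, "z": -3, "rx": 0, "ry": 0.04, "rz": 0}, {"x": 0, "y": 0, "z": -3, "rx": 0, "ry": 0.04, "rz": 0}, {"x": 0, "y": 0, "z": -3, "rx": 0, "ry": 0.04, "rz": 0}, {"x": 0, "y": 0, "z": -12, "rx": 0, "ry": 0, "rz": 0}, {"x": 0, "y": 0, "z": -12, "rx": 0, "ry": 0, "rz": 0}], fingers=87)

```text
time_s: 23.7
tcp_pos: [485.1, -1.4, 276.1]
ee_rot: [3.141, 0.0, 3.059]
force: [0.0, 0.1, -0.4]
gripper_width: 0.999
```

```bash
python3 - <<'E'
from h import *
np.set_printoptions(precision=3,suppress=True)
o=telemetry.get_obs(); print(o['time_s'],o['tcp_pos'],o['ee_rot'],o['force'],o['q'],o['gripper_width'])
E
```

```text
23.7 [485.15   -1.404 276.059] [3.141 0.    3.059] [ 0.049  0.067 -0.381] [ 0.96  -0.047 -0.964  1.698 -0.04   1.47   1.488] 0.9985277333883369
```

play_rows(deltas=[{"x": 0, "y": 0, "z": -15, "rx": 0, "ry": 0, "rz": 0}, {"x": 0, "y": 0, "z": -15, "rx": 0, "ry": 0, "rz": 0}, {"x": 0, "y": 0, "z": -15, "rx": 0, "ry": 0, "rz": 0}, {"x": 0, "y": -20, "z": 0, "rx": 0, "ry": 0, "rz": 0}, {"x": 0, "y": -20, "z": 0, "rx": 0, "ry": 0, "rz": 0}, {"x": 0, "y": -20, "z": 0, "rx": 0, "ry": 0, "rz": 0}, {"x": 0, "y": -20, "z": 0, "rx": 0, "ry": 0, "rz": 0}, {"x": 0, "y": -20, "z": 0, "rx": 0, "ry": 0, "rz": 0}, {"x": 0, "y": -20, "z": 0, "rx": 0, "ry": 0, "rz": 0}, {"x": 0, "y": -20, "z": 0, "rx": 0, "ry": 0, "rz": 0}, {"x": 0, "y": -20, "z": 0, "rx": 0, "ry": 0, "rz": 0}, {"x": 0, "y": 0, "z": 0, "rx": 0, "ry": 0, "rz": 0}, {"x": 0, "y": 0, "z": 0, "rx": 0, "ry": 0, "rz": 0}, {"x": 0, "y": 0, "z": 0, "rx": 0, "ry": 0, "rz": 0}, {"x": 0, "y": 0, "z": 0, "rx": 0, "ry": 0, "rz": 0}, {"x": 0, "y": 0, "z": 0, "rx": 0, "ry": 0, "rz": 0}, {"x": 0, "y": 0, "z": 0, "rx": 0, "ry": 0, "rz": 0}, {"x": 0, "y": 0, "z": 0, "rx": 0, "ry": 0, "rz": 0}, {"x": 0, "y": 0, "z": 0, "rx": 0, "ry": 0, "rz": 0}, {"x": 0, "y": 0, "z": 0, "rx": 0, "ry": 0, "rz": 0}], fingers=87)

```text
time_s: 25.7
tcp_pos: [471.7, -161.1, 320.1]
ee_rot: [3.142, -0.0, 3.058]
force: [0.2, 0.1, 0.4]
gripper_width: 0.999
```

```bash
cat > sw.py <<'E'
from h import *
import sys
o=telemetry.get_obs(); print(o['time_s'],o['tcp_pos'],o['q'])
ims=[]
for k in range(8):
    q,_=shot('side',f'sw{sys.argv[1]}_{k}'); ims.append(q[120:240,260:340])
a=np.vstack([np.hstack(ims[:4]),np.hstack(ims[4:])]); cv2.imwrite(f'pics/sw{sys.argv[1]}.png',cv2.resize(a,None,fx=2.4,fy=2.4)[:,:,::-1])
E
python3 sw.py a
```

```text
25.7 [ 471.72288319 -161.06287082  320.05088996] [ 1.09214404 -0.01131536 -0.79945702  1.5937211  -0.00811309  1.55584154
  1.78009256]
```

View pics/swa.png

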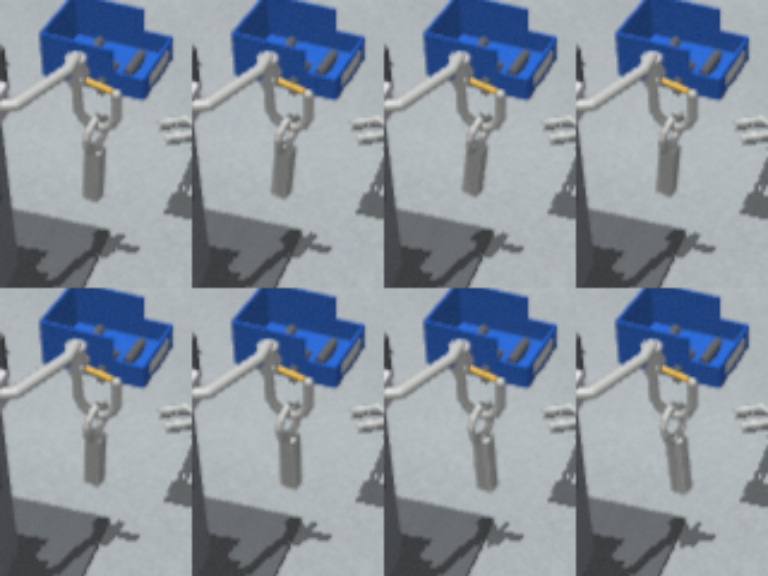

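The bar hangs below the basket with the gate shut, swinging only about ±8°. I'll wait for that to die down.

play_rows(deltas=[{"x": 0, "y": 0, "z": 0, "rx": 0, "ry": 0, "rz": 0}, {"x": 0, "y": 0, "z": 0, "rx": 0, "ry": 0, "rz": 0}, {"x": 0, "y": 0, "z": 0, "rx": 0, "ry": 0, "rz": 0}, {"x": 0, "y": 0, "z": 0, "rx": 0, "ry": 0, "rz": 0}, {"x": 0, "y": 0, "z": 0, "rx": 0, "ry": 0, "rz": 0}, {"x": 0, "y": 0, "z": 0, "rx": 0, "ry": 0, "rz": 0}, {"x": 0, "y": 0, "z": 0, "rx": 0, "ry": 0, "rz": 0}, {"x": 0, "y": 0, "z": 0, "rx": 0, "ry": 0, "rz": 0}, {"x": 0, "y": 0, "z": 0, "rx": 0, "ry": 0, "rz": 0}, {"x": 0, "y": 0, "z": 0, "rx": 0, "ry": 0, "rz": 0}, {"x": 0, "y": 0, "z": 0, "rx": 0, "ry": 0, "rz": 0}, {"x": 0, "y": 0, "z": 0, "rx": 0, "ry": 0, "rz": 0}, {"x": 0, "y": 0, "z": 0, "rx": 0, "ry": 0, "rz": 0}, {"x": 0, "y": 0, "z": 0, "rx": 0, "ry": 0, "rz": 0}, {"x": 0, "y": 0, "z": 0, "rx": 0, "ry": 0, "rz": 0}, {"x": 0, "y": 0, "z": 0, "rx": 0, "ry": 0, "rz": 0}, {"x": 0, "y": 0, "z": 0, "rx": 0, "ry": 0, "rz": 0}, {"x": 0, "y": 0, "z": 0, "rx": 0, "ry": 0, "rz": 0}, {"x": 0, "y": 0, "z": 0, "rx": 0, "ry": 0, "rz": 0}, {"x": 0, "y": 0, "z": 0, "rx": 0, "ry": 0, "rz": 0}])

```text
time_s: 28.1
tcp_pos: [471.7, -161.1, 320.1]
ee_rot: [-3.142, -0.0, 3.058]
force: [0.9, 0.1, -0.3]
gripper_width: 0.995
```

play_rows(deltas=[{"x": 0, "y": 0, "z": 0, "rx": 0, "ry": 0, "rz": 0}, {"x": 0, "y": 0, "z": 0, "rx": 0, "ry": 0, "rz": 0}, {"x": 0, "y": 0, "z": 0, "rx": 0, "ry": 0, "rz": 0}, {"x": 0, "y": 0, "z": 0, "rx": 0, "ry": 0, "rz": 0}, {"x": 0, "y": 0, "z": 0, "rx": 0, "ry": 0, "rz": 0}, {"x": 0, "y": 0, "z": 0, "rx": 0, "ry": 0, "rz": 0}, {"x": 0, "y": 0, "z": 0, "rx": 0, "ry": 0, "rz": 0}, {"x": 0, "y": 0, "z": 0, "rx": 0, "ry": 0, "rz": 0}, {"x": 0, "y": 0, "z": 0, "rx": 0, "ry": 0, "rz": 0}, {"x": 0, "y": 0, "z": 0, "rx": 0, "ry": 0, "rz": 0}, {"x": 0, "y": 0, "z": 0, "rx": 0, "ry": 0, "rz": 0}, {"x": 0, "y": 0, "z": 0, "rx": 0, "ry": 0, "rz": 0}, {"x": 0, "y": 0, "z": 0, "rx": 0, "ry": 0, "rz": 0}, {"x": 0, "y": 0, "z": 0, "rx": 0, "ry": 0, "rz": 0}, {"x": 0, "y": 0, "z": 0, "rx": 0, "ry": 0, "rz": 0}, {"x": 0, "y": 0, "z": 0, "rx": 0, "ry": 0, "rz": 0}, {"x": 0, "y": 0, "z": 0, "rx": 0, "ry": 0, "rz": 0}, {"x": 0, "y": 0, "z": 0, "rx": 0, "ry": 0, "rz": 0}, {"x": 0, "y": 0, "z": 0, "rx": 0, "ry": 0, "rz": 0}, {"x": 0, "y": 0, "z": 0, "rx": 0, "ry": 0, "rz": 0}])

```text
time_s: 30.1
tcp_pos: [471.7, -161.1, 320.1]
ee_rot: [-3.142, 0.0, 3.058]
force: [0.3, -0.2, -0.3]
gripper_width: 1.002
```

play_rows(deltas=[{"x": 0, "y": 0, "z": 0, "rx": 0, "ry": 0, "rz": 0}, {"x": 0, "y": 0, "z": 0, "rx": 0, "ry": 0, "rz": 0}, {"x": 0, "y": 0, "z": 0, "rx": 0, "ry": 0, "rz": 0}, {"x": 0, "y": 0, "z": 0, "rx": 0, "ry": 0, "rz": 0}, {"x": 0, "y": 0, "z": 0, "rx": 0, "ry": 0, "rz": 0}, {"x": 0, "y": 0, "z": 0, "rx": 0, "ry": 0, "rz": 0}, {"x": 0, "y": 0, "z": 0, "rx": 0, "ry": 0, "rz": 0}, {"x": 0, "y": 0, "z": 0, "rx": 0, "ry": 0, "rz": 0}, {"x": 0, "y": 0, "z": 0, "rx": 0, "ry": 0, "rz": 0}, {"x": 0, "y": 0, "z": 0, "rx": 0, "ry": 0, "rz": 0}, {"x": 0, "y": 0, "z": 0, "rx": 0, "ry": 0, "rz": 0}, {"x": 0, "y": 0, "z": 0, "rx": 0, "ry": 0, "rz": 0}, {"x": 0, "y": 0, "z": 0, "rx": 0, "ry": 0, "rz": 0}, {"x": 0, "y": 0, "z": 0, "rx": 0, "ry": 0, "rz": 0}, {"x": 0, "y": 0, "z": 0, "rx": 0, "ry": 0, "rz": 0}, {"x": 0, "y": 0, "z": 0, "rx": 0, "ry": 0, "rz": 0}, {"x": 0, "y": 0, "z": 0, "rx": 0, "ry": 0, "rz": 0}, {"x": 0, "y": 0, "z": 0, "rx": 0, "ry": 0, "rz": 0}, {"x": 0, "y": 0, "z": 0, "rx": 0, "ry": 0, "rz": 0}, {"x": 0, "y": 0, "z": 0, "rx": 0, "ry": 0, "rz": 0}])

```text
time_s: 32.1
tcp_pos: [471.7, -161.1, 320.1]
ee_rot: [-3.141, 0.0, 3.058]
force: [-0.4, -0.6, 0.8]
gripper_width: 0.995
```

```bash
cat >> sw.py <<'E'
for t in [f'sw{sys.argv[1]}_{k}' for k in range(8)]:
    z=np.load(f'pics/{t}.npz'); g=cv2.cvtColor(z['p'],cv2.COLOR_RGB2GRAY)[182:204,285:310]; v,u=np.nonzero(g<150)
    lo=v>=12; hi=v<6
    print(t,'bottom u %.2f top u %.2f n %d'%(u[lo].mean()+285,u[hi].mean()+285,len(u)))
E
python3 sw.py b
```

```text
32.1 [ 471.73815031 -161.06054414  320.08601849] [ 1.09216058 -0.01141479 -0.79949777  1.59372214 -0.00808505  1.55579217
  1.78012869]
swb_0 bottom u 299.98 top u 299.76 n 188
swb_1 bottom u 300.02 top u 299.76 n 187
swb_2 bottom u 299.98 top u 299.76 n 188
swb_3 bottom u 300.02 top u 299.76 n 187
swb_4 bottom u 299.98 top u 299.76 n 188
swb_5 bottom u 299.98 top u 299.76 n 188
swb_6 bottom u 299.98 top u 299.76 n 188
swb_7 bottom u 299.98 top u 299.76 n 188
```

View pics/swb.png

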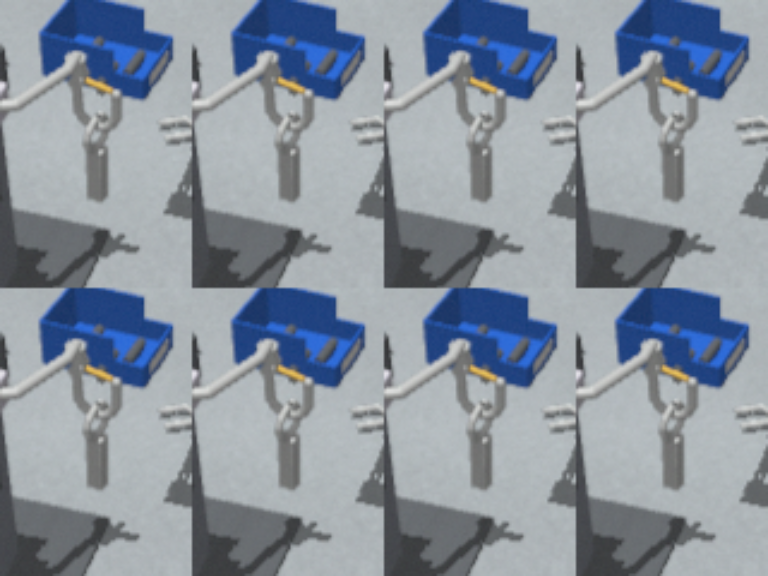

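The bar hangs still, moving less than 0.05 px over 0.4 s, with the gate shut and the gripper well clear. One last check that the bystanders are where they were, then I'll hand in.

```bash
python3 - <<'E'
from h import *
a=np.load('pics/side0.npz')['p'].astype(int); b=np.load('pics/swb_7.npz')['p'].astype(int)
d=(abs(a-b).max(-1)>60)
for n,(r0,r1,c0,c1) in dict(pin=(188,212,350,368),pin2=(246,270,342,360),bearing=(220,245,340,370),brown1=(268,302,235,284),brown2=(315,372,350,385),carton=(335,383,245,300),binL=(298,365,175,260),binR=(115,160,272,335),fork=(163,182,324,366)).items(): print(n,d[r0:r1,c0:c1].sum())
cv2.imwrite('pics/fin.png',b[:,:,::-1].astype(np.uint8))
ctrl.sign_off(); print(telemetry.get_obs()['time_s'])
E
```

```text
pin 182
pin2 0
bearing 0
brown1 0
brown2 0
carton 0
binL 0
binR 227
fork 120
the job is handed in; nothing more can be done
the job is handed in; nothing more can be done
```

View pics/fin.png

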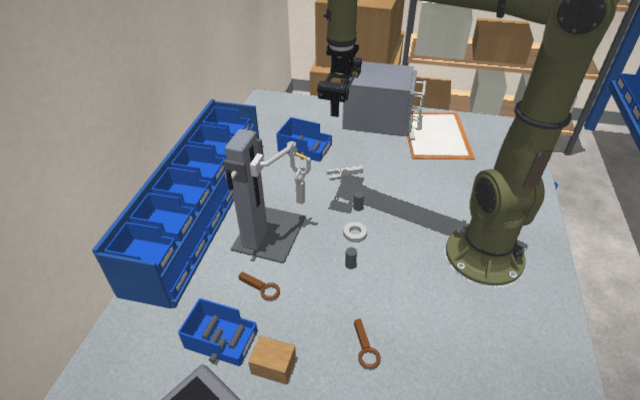

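The steel eye bar now hangs from the snap hook with the gate shut behind its eye. I handed the job in at about 32.5 s of the 64 s allowed.

**What I did:** I gripped the bar, pressed its crown on the gate just inside the nose until it snapped in and the hook sprang back up. I then eased the crown to just above the basket floor, let go, and moved the gripper clear.

**Last checks:**
- **Swing:** over the last 0.4 s the hanging bar moved less than 0.05 px in the side view.
- **Carriage:** while pressing, I estimate it sank about 10 mm (about 2–2.5 N), far from the bottom stop. I did not measure the dip when the bar dropped onto the hook.
- **Bystanders:** the second pin, bearing, two brown bars, carton and left bin compare unchanged with the first picture. The other pin, the fork bar and the right bin showed pixel differences. In the final picture they stand where they began, and I put the differences down to the arm's shadow and the hook and hanging bar overlapping them. I did not measure those three again.

**What disagreed or went wrong:**
- **Fingertip height:** the real fingertips sit about 22 mm above the reported TCP. My first two grasps closed just above the bar and touched nothing. I found this from the depth picture and corrected for it.
- **Camera offset:** the two cameras differed by about 6 mm in y. The crown also came out about 5 mm further forward than planned, which I corrected from the side view.
- **Joint 2:** it came close to its limit (−0.293 of −0.30) while I pitched the bar, so I stopped pitching there.

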